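# Line up banding blocks in the fence tray and lock it

## Task

Lay all the loose wooden core blocks flat in the fence tray, then tip the tray up by its handle so that they slide down under the clear lip into a single row, each with a long side flush against the fence, and let the tray back down flat. Then take the mallet and knock the sprung lock pin at the tray's corner fully home with it (never with the gripper, and never lift the tray once the pin is in), and lay the mallet back in its cradle; the blocks must still be in their row at the end, and the other tools on the bench stay where they are.

Things in the scene. Friction and masses are not known exactly. Their poses are not given: they have to be found in the camera images.
- block1: core block of pale maple wood, 40 x 30 x 20 mm (x, y, z), 25 g; origin at its centre, x along its 40 mm length, z up; starts flat on the bench at any yaw; absent (None from the start) in some runs
- block2: core block of dark walnut wood, 40 x 30 x 20 mm (x, y, z), 25 g; origin at its centre, x along its 40 mm length, z up; starts flat on the bench at any yaw; absent (None from the start) in some runs
- block3: core block of purple-red (purpleheart) wood, 40 x 30 x 20 mm (x, y, z), 25 g; origin at its centre, x along its 40 mm length, z up; starts flat on the bench at any yaw; absent (None from the start) in some runs
- block4: core block of dyed blue-green wood, 40 x 30 x 20 mm (x, y, z), 25 g; origin at its centre, x along its 40 mm length, z up; starts flat on the bench at any yaw; absent (None from the start) in some runs
- block5: core block of yellow satin wood, 40 x 30 x 20 mm (x, y, z), 25 g; origin at its centre, x along its 40 mm length, z up; starts flat on the bench at any yaw; absent (None from the start) in some runs
- tray_fence (a point): foot of the aluminium fence's inner face at mid-length, level with the tray's cream floor. x along the fence, y across the floor towards the handle side, z square to the floor; tilts with the tray. The floor spans x -150 to 150, y 0 to 157 mm, 20 mm above the bench when flat; the other three walls are 12 mm high, 6 thick. Floor slick: friction with wood 0.2 to 0.3
- tray_lip (a point): mid-length of the free edge, underside, of the clear acrylic keeper lip on the fence (tilts with the tray): 22 mm out from the fence face, 26 mm above the floor; the lip is 4 mm thick and as long as the fence (312 mm). The fence under it is 26 mm high, 12 mm thick. Blocks slide in under the lip and still show 8 mm; they cannot be set there from above
- tray_hinge (a point): middle of the tray's hinge axis, on the fixed dark steel bed (320 x 235 x 10 mm) under the tray. x is the hinge axis, y points level to the handle side, z up. In this frame, with the tray flat: tray_fence at (0, 12, 4) mm, tray_handle at (-50, 195, 50), pin_top (pin up) at (85, 195, 40)
- tray (a joint): tilt of the tray in rad: 0 flat on its bed, up to 0.75 as the handle side is lifted. 0.8 kg; lifting at the handle takes 4 to 8 N; the hinge is damped, a tray let go sinks back flat by itself in 1 to 3 s. Wood starts to slide to the fence at 0.2 to 0.3 rad and runs well at 0.5
- tray_handle (a point): middle of the tray's black round handle bar: 12 mm thick, 100 mm long along the tray's x, a post at each end, outside the handle-side wall; 66 mm above the bench when flat. Can be pinched from above across the bar, and turns in the fingers as the tray tilts
- pin_top (a point): middle of the top of the lock pin's brass head (22 mm across, 6 mm thick) at the tray's corner on the handle side. The pin slides square to the floor in a steel boss, 28 mm across, on a lug of the tray; with the tray flat the top is 56 mm above the bench when up, 40 mm when home
- pin (a joint): how far the lock pin is driven down, in m: 0 up (starts at 0 to 0.003), 0.016 fully home. A sprung detent holds it wherever it is left; it takes about 8 N, more when moved fast. Beyond about 6 mm it enters the bed and locks the tray
- mallet: round carver's mallet, 0.4 kg: dark green cylindrical head 56 mm across, 85 long, in line with a square 22 x 22 mm wooden handle; strikes with the side of its head. x along it to the head; origin on its axis, on the handle 30 mm behind the head (handle from x -115, head x 30 to 115, centre of mass x about 28 mm). Starts level in its cradle, a flat of the handle on top
- mallet_head (a point): middle of the mallet's head, on its axis, 72.5 mm from the mallet's origin
- cradle: fixed plywood mallet cradle, base 190 x 75 x 8 mm; origin under it on the bench. The mallet lies along its +x, mallet origin at (0, 0, 46) mm: head in a V (x 58 to 98 mm, 36 mm high), butt on a step between two cheeks (x -85 to -65 mm, 32 mm apart, 50 mm high). Between them the handle is free to be grasped from above, across it, at the mallet's origin
- scraper: bystander: stainless scraper plate, 150 x 65 x 3 mm, origin under its middle
- ruler: bystander: clear acrylic ruler, 300 x 32 x 4 mm, origin under its middle
- pin_vise: bystander: nickel pin vise, about 105 mm long, 12 mm thick, lying along x, origin near its middle, on the bench
- roller: bystander: black rubber veneer roller, 38 mm thick, 75 mm wide, origin under the roller; wooden handle reaches to x = -155 mm
- tape_roll: bystander: roll of brown veneer tape, 90 mm across, 25 mm high, origin under its middle
- glue: bystander: white glue bottle, 54 mm across, 140 mm high, origin under its middle
There are look-alikes about, which are no part of the job. Of the things that look like the block3, the smaller one is meant. What is shaped like the mallet but red is not meant.

How it is judged (in metres and radians):
On the way, in this order (a step that is already met when the one before it is completed fails the run):
1. the tray is tipped up (over 0.25 rad) with every block slid down flush against the fence, in one row (value of joint tray above 0.25 rad and x of block1 in the frame of tray_fence between -0.15 and 0.15 m and y of block1 in the frame of tray_fence between 0.01 and 0.018 m and z of block1 in the frame of tray_fence between 0.006 and 0.014 m and angle between the x axis of each of block1, block2, block3, block4, block5 and the x axis of tray_fence, either way round below 0.15 rad and angle between the z axis of each of block1, block2, block3, block4, block5 and the z axis of tray_fence, either way round below 0.12 rad and x of block2 in the frame of tray_fence between -0.15 and 0.15 m and y of block2 in the frame of tray_fence between 0.01 and 0.018 m and z of block2 in the frame of tray_fence between 0.006 and 0.014 m and x of block3 in the frame of tray_fence between -0.15 and 0.15 m and y of block3 in the frame of tray_fence between 0.01 and 0.018 m and z of block3 in the frame of tray_fence between 0.006 and 0.014 m and x of block4 in the frame of tray_fence between -0.15 and 0.15 m and y of block4 in the frame of tray_fence between 0.01 and 0.018 m and z of block4 in the frame of tray_fence between 0.006 and 0.014 m and x of block5 in the frame of tray_fence between -0.15 and 0.15 m and y of block5 in the frame of tray_fence between 0.01 and 0.018 m and z of block5 in the frame of tray_fence between 0.006 and 0.014 m), for 0.2 s.
2. with the tray down flat again, the lock pin is driven home (13 mm or more) by the mallet, its head over the pin (value of joint tray below 0.03 rad and value of joint pin above 0.013 m and distance between mallet_head and pin_top below 0.055 m), for 0.04 s.
At the end, for the whole second after the job is handed in: Tray flat (0.03 rad), pin home (13 mm or more); every present block flat on the tray floor, a 40 mm side along the fence and within 3 mm of it (0.15 rad); mallet level in its cradle (25 mm along, 14 mm across, 6 mm in height, 0.15 rad); all at rest (value of joint tray below 0.03 rad and value of joint pin above 0.013 m and x of block1 in the frame of tray_fence between -0.15 and 0.15 m and y of block1 in the frame of tray_fence between 0.01 and 0.018 m and z of block1 in the frame of tray_fence between 0.006 and 0.014 m and angle between the x axis of each of block1, block2, block3, block4, block5 and the x axis of tray_fence, either way round below 0.15 rad and angle between the z axis of each of block1, block2, block3, block4, block5 and the z axis of tray_fence, either way round below 0.12 rad and x of block2 in the frame of tray_fence between -0.15 and 0.15 m and y of block2 in the frame of tray_fence between 0.01 and 0.018 m and z of block2 in the frame of tray_fence between 0.006 and 0.014 m and x of block3 in the frame of tray_fence between -0.15 and 0.15 m and y of block3 in the frame of tray_fence between 0.01 and 0.018 m and z of block3 in the frame of tray_fence between 0.006 and 0.014 m and x of block4 in the frame of tray_fence between -0.15 and 0.15 m and y of block4 in the frame of tray_fence between 0.01 and 0.018 m and z of block4 in the frame of tray_fence between 0.006 and 0.014 m and x of block5 in the frame of tray_fence between -0.15 and 0.15 m and y of block5 in the frame of tray_fence between 0.01 and 0.018 m and z of block5 in the frame of tray_fence between 0.006 and 0.014 m and x of mallet in the frame of cradle between -0.025 and 0.025 m and y of mallet in the frame of cradle between -0.014 and 0.014 m and z of mallet in the frame of cradle between 0.04 and 0.053 m and angle between the x axis of mallet and the x axis of cradle, either way round below 0.15 rad and linear speed of each of mallet, block1, block2, block3, block4, block5 below 0.02 m/s); the robot touches nothing.
It fails at once if the lock pin is pushed with the gripper or arm (contact force between the arm and pin above 1 N).
It fails at once if the lock pin is pushed with the fingers (contact force between the fingers and pin above 1 N).
It fails at once if the tray is lifted (over 0.1 rad) while its lock pin is driven in (over 8 mm) (value of joint tray above 0.1 rad and value of joint pin above 0.008 m).
It fails at once if a bystander (scraper, ruler, pin vise, roller, tape roll, glue) is shifted more than 30 mm (distance of scraper from where it was at the start of the episode above 0.03 m or distance of ruler from where it was at the start of the episode above 0.03 m or distance of pin_vise from where it was at the start of the episode above 0.03 m or distance of roller from where it was at the start of the episode above 0.03 m or distance of tape_roll from where it was at the start of the episode above 0.03 m or distance of glue from where it was at the start of the episode above 0.03 m).
Of block1, block2, block3, block4, block5 only 3 to 5 are there at a start; the rules pass over those that are not, and their reading is None.
At some moment in a run one of block1, block2, block3, block4, block5 may be knocked a few centimetres aside while the robot is not near it.
It also fails if it takes over 210 s, if anything falls off the work surface, if the arm or the gripper's body presses on something with over 40 N, if the wrist force passes 120 N, or if a joint passes its speed limit or range.

## Robot

A 6-joint arm with a two-finger parallel gripper is mounted at the origin on the work surface. World frame = base frame: x ahead of the robot, y to its left, z up, the work surface at z = 0. Lengths are in mm, angles in degrees, forces in N, time in s.
With the tool pointing down it reaches from about 300 to 850 mm from the base axis. Payload 4.2 kg.
Tool frame: the origin (TCP) lies midway between the tips of the shut fingers; the grasp point (between the pads) lies 19 mm behind it; x points along the fingers, y is the direction in which the jaws open and shut, and the axes are right-handed (so a half turn about x gives the same grasp; the last joint's range is limited). The gripper opens to 91 mm and grips with 3 to 60 N. Pads are 32 mm wide; open, the fingers measure 118 mm over their backs; the gripper's body (76 mm by 178 mm) begins 60 mm behind the grasp point.
Start: joints at [74.37, 18.312, 89.639, -0, 72.044, -1.146], TCP at [143.818, 556.74, 213.976] pointing down, gripper open.
Joint ranges: [-177.97, 177.97], [-48.28, 115.42], [12.27, 149.76], [-77.06, 257.06], [2.81, 150.46], [-146.56, 146.56]. Speed limits (degrees/s): [147.25, 147.25, 180, 180, 180, 180].

## Interface

Orientations are given as [roll, pitch, yaw] about the fixed x, y, z axes, in that order (R = Rz(yaw) Ry(pitch) Rx(roll)).
In Python, from workcell import env gives the robot as it stands.
- The arm moves only by the shell command python3 -m handwheel 'ROWS' [FORCE]. ROWS is text: rows parted by semicolons, each of 7 numbers parted by spaces: the turn, a rotation vector about the tool's x, y, z in degrees, then the shift along the tool's x, y, z in m, then the finger opening in m, from 0 to 0.0912. In form: rx ry rz x y z grip; .... A call has 1 to 12 rows; each row is the pose to reach, as a shift and turn from the pose commanded when the call began, along the tool's axes at that moment; what a row does not reach only later rows make up. A row lasts 1/12 s, in which the tool goes at most 41.7 mm and 7.16 degrees, less where a joint would pass 70% of its speed; a pose out of reach is approached as far as the arm can. A call with a gripper value outside its range is refused whole. The fingers move at their own pace and stop on an object; FORCE is the grip in N (left out, the last holds). Time passes only in rows, so rows that repeat a pose let the fingers close. It gives the time, the measured TCP pose, the force and the opening at its end, in the units of the state.
- env.state(): the state, without advancing time (a new reading comes with each control period).
- env.grab_frame(name): name is "side" or "top" or "wrist"; returns the picture (400x640x3 uint8, red, green, blue); there is no depth.
- env.get_calibration(name): a dict with "mtx" (3x3 intrinsics, pixels), "T" (4x4, takes a point from camera to world coordinates); the wrist camera has in their place "hand_eye" (4x4, takes a point from camera to tool coordinates, whose origin is the TCP and whose axes are the tool frame's). Camera axes: x right, y up, looking along -z (the intrinsics and any distortion apply to the point x, -y, -z); pixel columns grow to the right and rows downward; lengths in mm; the calibration is good to about 2 mm. The wrist camera is an equidistant fisheye: a pixel r from the principal point sees the ray r / f radians off the axis. A picture is of the moment at which its call begins: read the wrist's pose just before it. get_calibration takes no time and is no camera call.
- env.job_done(): hands the job in, once; it reports no verdict.
The state is a dict: "time_s": time; "qpos": joint angles; "qvel": joint speeds; "effort": joint torques, N m; "ee_pos": TCP position; "ee_rot": TCP orientation; "force": force on the tool from outside, world axes, zero at the start; "torque": the same for the moment, N m; "gripper_width": finger opening in mm.
Only numpy, scipy, OpenCV 4.12 (cv2) and the standard library are available. Lean on these libraries where they do the work, as an engineer would, in place of code of your own. Each camera call takes 0.05 s, during which the arm holds its last target. There are 200 camera calls.

## Working session

There is one attempt and no reset: what is moved stays moved. The work goes in short steps, Python scripts to look and compute and a shell command to move; the robot and the scene stay as the last step left them, time stands still between calls to the robot, and variables do not carry over. Pictures are saved under pics/ and viewed, on a budget of 14 in all, crops included, one or two more only if the job needs it, and the job is handed in when it is done.

```bash
ls; mkdir -p pics; python3 - <<'E'
from workcell import env
import cv2, numpy as np
np.set_printoptions(precision=4,suppress=True)
print(env.state())
for n in ("side","top","wrist"):
    print(n,env.get_calibration(n))
    im=env.grab_frame(n); cv2.imwrite(f"pics/{n}0.png",im[:,:,::-1])
E
```

```text
pics
{'time_s': 0.0, 'qpos': array([74.3712, 18.3536, 89.708 ,  0.001 , 72.043 , -1.1453]), 'qvel': array([-0.0184, -0.0285, -0.0358, -0.0207,  0.0551,  0.058 ]), 'effort': array([  0.0037, -41.2471, -23.1975,   0.0731,   0.0456,  -0.0001]), 'ee_pos': array([143.658 , 556.2361, 213.0904]), 'ee_rot': array([ -91.6523,   89.8955, -106.136 ]), 'force': array([ 0.323 ,  0.4349, -0.0648]), 'torque': array([-0.0404, -0.0192, -0.0005]), 'gripper_width': 91.57733527654933}
side {'mtx': array([[505.9208,   0.    , 324.8663],
       [  0.    , 505.9208, 198.7363],
       [  0.    ,   0.    ,   1.    ]]), 'T': array([[    0.9966,     0.0386,    -0.0728,   425.5352],
       [   -0.0798,     0.6731,    -0.7352, -1310.8837],
       [    0.0206,     0.7386,     0.6739,  1303.3657],
       [    0.    ,     0.    ,     0.    ,     1.    ]])}
top {'mtx': array([[393.2412,   0.    , 317.2428],
       [  0.    , 393.2412, 196.8852],
       [  0.    ,   0.    ,   1.    ]]), 'T': array([[  -0.0097,    0.994 ,   -0.1092,  399.5135],
       [  -0.9999,   -0.0108,   -0.0089,   16.9582],
       [  -0.01  ,    0.1091,    0.994 , 1442.8409],
       [   0.    ,    0.    ,    0.    ,    1.    ]])}
wrist {'mtx': array([[309.7069,   0.    , 313.2587],
       [  0.    , 309.7069, 200.6858],
       [  0.    ,   0.    ,   1.    ]]), 'hand_eye': array([[   0.0001,    0.2461,   -0.9693, -170.5987],
       [   1.    ,    0.0008,    0.0003,   -0.7309],
       [   0.0009,   -0.9693,   -0.2461,  -69.5376],
       [   0.    ,    0.    ,    0.    ,    1.    ]])}
```

View pics/top0.png

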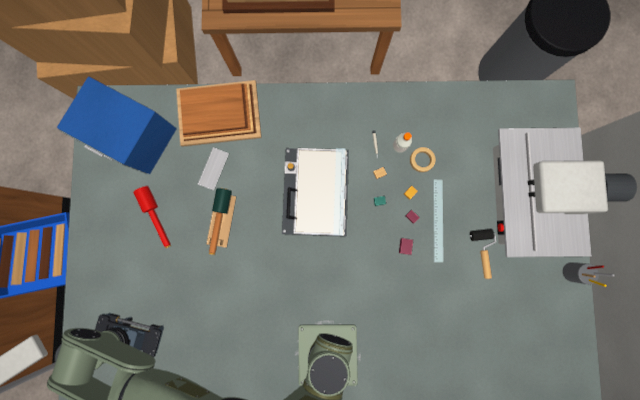

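View pics/side0.png

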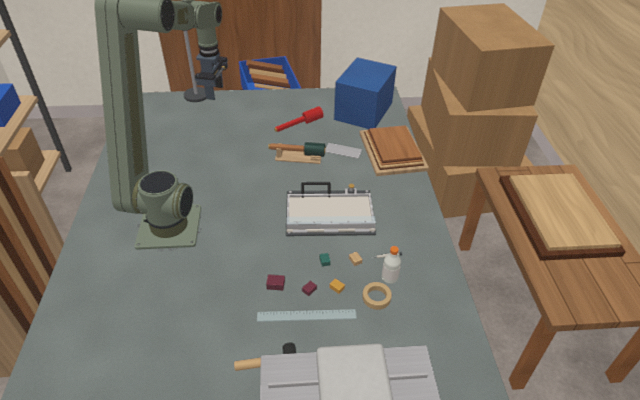

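```bash
cat > h.py <<'E'
from workcell import env
import cv2, numpy as np
from scipy.spatial.transform import Rotation as Rn
np.set_printoptions(precision=1,suppress=True)
def pose():
    s=env.state(); R=Rn.from_euler('xyz',s['ee_rot'],degrees=True).as_matrix()
    return s['ee_pos'],R,s
def shot(n,name=None):
    p,R,_=pose(); im=env.grab_frame(n)[:,:,::-1].copy()
    if name: cv2.imwrite(f"pics/{name}.png",im)
    return im,cam(n,p,R)
def cam(n,p=None,R=None):
    c=env.get_calibration(n)
    if n=="wrist":
        T=np.eye(4);T[:3,:3]=R;T[:3,3]=p;T=T@c["hand_eye"]
    else: T=c["T"]
    return n,c["mtx"],T
def ray(c,uv):
    n,K,T=c; x=(uv[0]-K[0,2])/K[0,0]; y=(uv[1]-K[1,2])/K[1,1]
    if n=="wrist":
        r=np.hypot(x,y); d=np.array([x/r*np.sin(r),-y/r*np.sin(r),-np.cos(r)]) if r>0 else np.array([0,0,-1.])
    else: d=np.array([x,-y,-1.]); 
    d=T[:3,:3]@d; return T[:3,3],d/np.linalg.norm(d)
def plane(c,uv,z):
    o,d=ray(c,uv); return o+d*(z-o[2])/d[2]
def proj(c,P):
    n,K,T=c; q=T[:3,:3].T@(np.asarray(P,float)-T[:3,3]); x,y,z=q[0],-q[1],-q[2]
    if n=="wrist":
        r=np.hypot(x,y); t=np.arctan2(r,z); x,y=x/r*t,y/r*t
    else: x,y=x/z,y/z
    return np.array([K[0,0]*x+K[0,2],K[1,1]*y+K[1,2]])
def tri(obs):  # list of (cam,uv); point and miss distance
    A=np.zeros((3,3));b=np.zeros(3);L=[]
    for c,uv in obs:
        o,d=ray(c,uv);M=np.eye(3)-np.outer(d,d);A+=M;b+=M@o;L.append((o,M))
    X=np.linalg.solve(A,b); return X,max(np.linalg.norm(M@(X-o)) for o,M in L)
def blobs(im,lo,hi,amin=15,box=None):
    m=cv2.inRange(cv2.cvtColor(im,cv2.COLOR_BGR2HSV),np.array(lo),np.array(hi))
    if box: k=np.zeros_like(m);k[box[1]:box[3],box[0]:box[2]]=255;m&=k
    m=cv2.morphologyEx(m,cv2.MORPH_OPEN,np.ones((2,2),np.uint8))
    cs=[c for c in cv2.findContours(m,0,2)[0] if cv2.contourArea(c)>=amin]
    return sorted(cs,key=cv2.contourArea,reverse=True)
def cen(c): m=cv2.moments(c); return np.array([m['m10'],m['m01']])/m['m00']
def goto(P,yaw,tilt=0,R0=None):
    """rows for TCP at P, tool x down, tool y at angle yaw in world"""
    p,R,_=pose(); a=np.radians(yaw); x=np.array([0,0,-1.]);y=np.array([np.cos(a),np.sin(a),0])
    best=None
    for s in (1,-1):
        Rt=np.column_stack([x,s*y,np.cross(x,s*y)]); rv=Rn.from_matrix(R.T@Rt).as_rotvec(degrees=True)
        if best is None or np.linalg.norm(rv)<np.linalg.norm(best): best=rv
    print("rot",best,"shift m",np.round(R.T@(np.asarray(P)-p)/1000,4), "now",p)
E
python3 - <<'E'
from h import *
t=cv2.imread("pics/top0.png");s=cv2.imread("pics/side0.png")
ct=cam("top");cs=cam("side")
C=dict(yellow=([18,150,120],[30,255,255]),green=([78,90,40],[95,255,140]),purple=([160,80,50],[179,255,200]),maple=([10,60,150],[20,160,255]))
for k,(lo,hi) in C.items():
  for nm,im,bx in(("top",t,(350,120,450,270)),("side",s,(250,235,420,310))):
    print(k,nm,[(cen(c),cv2.contourArea(c),plane(ct if nm=="top" else cs,cen(c),15)) for c in blobs(im,lo,hi,8,bx)[:4]])
for uv in ((283,150),(348,149),(282,235),(346,236),(291,167),(222,200),(213,250)): print(uv,plane(ct,uv,30))
p,R,_=pose();print(R)
E
```

```text
yellow top [(array([411.4, 193.1]), 75.5, array([ 566.4, -313.8,   15. ]))]
yellow side [(array([337.7, 285.9]), 74.0, array([ 572.6, -317.6,   15. ]))]
green top [(array([380.4, 201.4]), 62.5, array([ 537.3, -200.3,   15. ]))]
green side [(array([325.3, 259.3]), 64.0, array([ 542.2, -204.5,   15. ]))]
purple top [(array([406.6, 246.9]), 159.5, array([ 372.1, -289.7,   15. ])), (array([413.1, 217.4]), 82.5, array([ 477.8, -316.9,   15. ]))]
purple side [(array([276.1, 282.9]), 205.0, array([ 377.8, -293.2,   15. ])), (array([309.9, 288.9]), 99.5, array([ 483.8, -323.6,   15. ]))]
maple top [(array([423.7, 160. ]), 452.5, array([ 688.8, -363.6,   15. ])), (array([380.7, 173.3]), 81.5, array([ 640.9, -204.1,   15. ]))]
maple side [(array([377.6, 294.4]), 499.5, array([ 694.5, -358.7,   15. ])), (array([356.1, 257.9]), 72.5, array([ 646.1, -204.8,   15. ]))]
(283, 150) [729.  153.4  30. ]
(348, 149) [729.9 -84.7  30. ]
(282, 235) [418.9 157.1  30. ]
(346, 236) [413.1 -71.8  30. ]
(291, 167) [665.5 124.3  30. ]
(222, 200) [547.2 374.5  30. ]
(213, 250) [368.  403.7  30. ]
[[-0.   0.3  1. ]
 [-0.   1.  -0.3]
 [-1.  -0.  -0. ]]
```

```bash
python3 - <<'E'
import cv2
a=cv2.imread("pics/top0.png")[120:270,185:455]
cv2.imwrite("pics/top0c.png",cv2.resize(a,None,fx=2.96,fy=2.96,interpolation=cv2.INTER_CUBIC))
E
```

```text
(no output)
```

View pics/top0c.png

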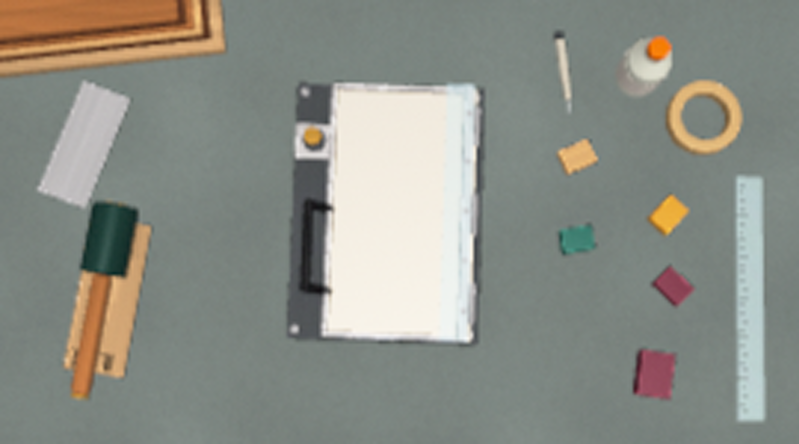

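```bash
python3 -c "
from h import *
goto([480,200,280],90)"
```

```text
rot [-14.5  -0.    0.1] shift m [-0.1 -0.3  0.4] now [143.7 556.4 213.3]
```

```bash
sed -i 's|np.round(R.T@(np.asarray(P)-p)/1000,4)|[round(float(v),4) for v in R.T@(np.asarray(P)-p)/1000]|' h.py; python3 -c "
from h import *
goto([480,200,280],90)"
```

```text
rot [-14.5  -0.    0.1] shift m [-0.0663, -0.261, 0.4147] now [143.7 556.4 213.3]
```

```bash
M='-14.5 0 0 -0.066 -0.261 0.415 0.09'; python3 -m handwheel '-14.5 0 0 -0.066 -0.261 0.415 0.09;-14.5 0 0 -0.066 -0.261 0.415 0.09;-14.5 0 0 -0.066 -0.261 0.415 0.09;-14.5 0 0 -0.066 -0.261 0.415 0.09;-14.5 0 0 -0.066 -0.261 0.415 0.09;-14.5 0 0 -0.066 -0.261 0.415 0.09;-14.5 0 0 -0.066 -0.261 0.415 0.09;-14.5 0 0 -0.066 -0.261 0.415 0.09;-14.5 0 0 -0.066 -0.261 0.415 0.09;-14.5 0 0 -0.066 -0.261 0.415 0.09;-14.5 0 0 -0.066 -0.261 0.415 0.09;-14.5 0 0 -0.066 -0.261 0.415 0.09'; python3 - <<'E'
from h import *
goto([480,200,280],90)
goto([480,-20,280],90)
E
```

```text
time_s: 1.15
ee_pos: [481.4, 198.2, 280.2]
ee_rot: [100.1, 90.0, 100.1]
force: [0.5, 1.2, 0.1]
gripper_width: 90.1
rot [-0. -0. -0.] shift m [0.0002, 0.0018, -0.0014] now [481.4 198.2 280.2]
rot [-0. -0. -0.] shift m [0.0001, -0.2182, -0.0013] now [481.4 198.2 280.2]
```

```bash
python3 - <<'E'
from h import *
p,R,_=pose(); im,c=shot("wrist","wA"); np.savez("wA.npz",p=p,R=R)
E
python3 -m handwheel '0 0 0 0 -0.218 0 0.09;0 0 0 0 -0.218 0 0.09;0 0 0 0 -0.218 0 0.09;0 0 0 0 -0.218 0 0.09;0 0 0 0 -0.218 0 0.09;0 0 0 0 -0.218 0 0.09;0 0 0 0 -0.218 0 0.09;0 0 0 0 -0.218 0 0.09;0 0 0 0 -0.218 0 0.09'
python3 - <<'E'
from h import *
p,R,_=pose(); im,c=shot("wrist","wB"); np.savez("wB.npz",p=p,R=R);print(p)
E
python3 -m handwheel '0 0 0 0 -0.22 0 0.09;0 0 0 0 -0.22 0 0.09;0 0 0 0 -0.22 0 0.09;0 0 0 0 -0.22 0 0.09;0 0 0 0 -0.22 0 0.09;0 0 0 0 -0.22 0 0.09;0 0 0 0 -0.22 0 0.09;0 0 0 0 -0.22 0 0.09;0 0 0 0 -0.22 0 0.09'
python3 - <<'E'
from h import *
p,R,_=pose(); im,c=shot("wrist","wC"); np.savez("wC.npz",p=p,R=R);print(p)
E
```

```text
time_s: 1.95
ee_pos: [480.4, -16.5, 279.8]
ee_rot: [110.4, 89.9, 110.4]
force: [-0.1, 0.3, -0.6]
gripper_width: 90.1
[480.4 -16.5 279.8]
time_s: 2.75
ee_pos: [480.8, -235.7, 279.9]
ee_rot: [97.6, 89.9, 97.8]
force: [-0.4, 0.2, 0.6]
gripper_width: 89.8
[ 480.8 -235.7  279.9]
```

View pics/wA.png

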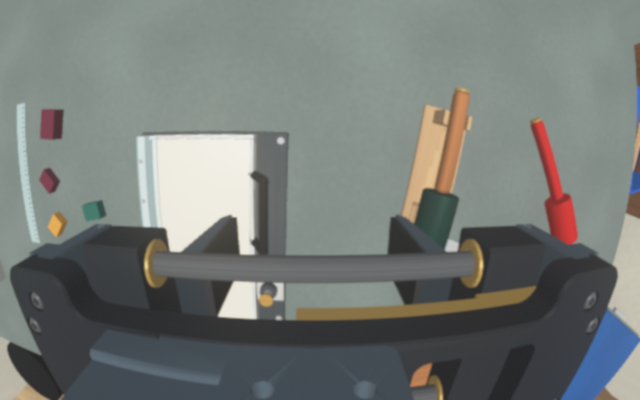

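View pics/wC.png

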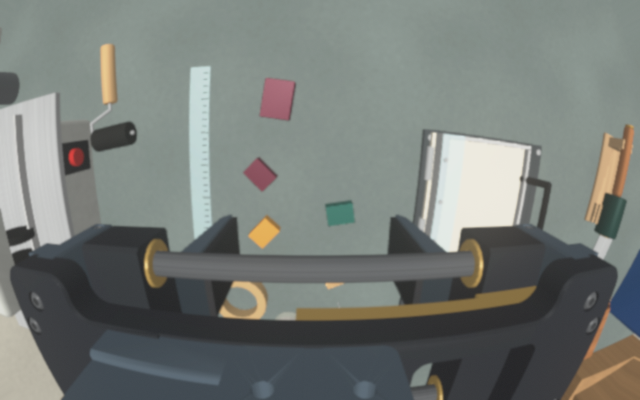

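```bash
cat >> h.py <<'E'
COL=dict(yellow=([18,150,120],[30,255,255]),green=([78,90,40],[95,255,140]),purple=([160,80,50],[179,255,200]),maple=([10,60,150],[20,160,255]))
def load(n):
    z=np.load(n+".npz"); return cv2.imread(f"pics/{n}.png"),cam("wrist",z['p'],z['R'])
def rect(c,cnt,z):
    P=np.array([plane(c,q[0],z)[:2] for q in cnt],np.float32)
    (x,y),(w,h),a=cv2.minAreaRect(P)
    if w<h: w,h,a=h,w,a+90
    return np.array([x,y,w,h,(a+90)%180-90])  # a = yaw of long side
E
python3 - <<'E'
from h import *
for n in ("wB","wC"):
  im,c=load(n)
  for k,(lo,hi) in COL.items():
    for b in blobs(im,lo,hi,40,(0,60,420,300))[:5]:
      q=cen(b)
      if k=='maple' and cv2.contourArea(b)>1500: continue
      print(n,k,q,cv2.contourArea(b),'ctr z10',plane(c,q,10),'rect z20',rect(c,b,20))
B=load("wB");C=load("wC")
E
```

```text
wB green [197.4 214. ] 378.5 ctr z10 [ 543.8 -197.3   10. ] rect z20 [ 540.9 -193.6   38.6   29.   -81.5]
wB purple [138.1 110.3] 676.5 ctr z10 [ 376.3 -291.6   10. ] rect z20 [ 377.  -286.    52.1   41.7   -9.1]
wB purple [131.4 178.2] 350.0 ctr z10 [ 484.5 -313.5   10. ] rect z20 [ 482.4 -307.2   39.3   32.9   43.5]
wB maple [28.4 95.4] 372.0 ctr z10 [ 308.3 -578.5   10. ] rect z20 [ 310.9 -566.8  100.8   30.2    4.3]
wB maple [138.6 223.3] 90.0 ctr z10 [ 561.6 -310.8   10. ] rect z20 [ 556.  -304.4   29.3   17.3  -88.2]
wC yellow [264.4 233.4] 362.0 ctr z10 [ 574.4 -310.4   10. ] rect z20 [ 570.9 -308.8   37.6   26.4  -43. ]
wC green [340.7 214.3] 431.0 ctr z10 [ 543.8 -195.1   10. ] rect z20 [ 541.  -196.    36.1   29.1  -81.4]
wC purple [278.2  99.7] 996.0 ctr z10 [ 376.3 -285.6   10. ] rect z20 [ 376.9 -284.6   52.3   39.7   -9. ]
wC purple [260.6 175.1] 476.0 ctr z10 [ 484.6 -312.5   10. ] rect z20 [ 483.2 -310.8   36.6   28.    43.9]
wC maple [264.5 233.5] 550.0 ctr z10 [ 574.7 -310.3   10. ] rect z20 [ 571.2 -309.    43.5   32.2  -44.1]
wC maple [108.4  81.9] 498.0 ctr z10 [ 322.4 -572.1   10. ] rect z20 [ 323.1 -565.    75.3   27.3    4.2]
wC maple [251.3 289.6] 245.0 ctr z10 [ 674.8 -338.3   10. ] rect z20 [ 669.2 -336.2   59.2   25.    58.7]
wC maple [148.5 267. ] 77.0 ctr z10 [ 643.6 -525.6   10. ] rect z20 [ 636.2 -518.6   75.1   13.8   -9.1]
wC maple [332.7 285.9] 50.5 ctr z10 [ 665.6 -204.2   10. ] rect z20 [ 661.  -203.    25.5    9.3   89.3]
```

View pics/wB.png

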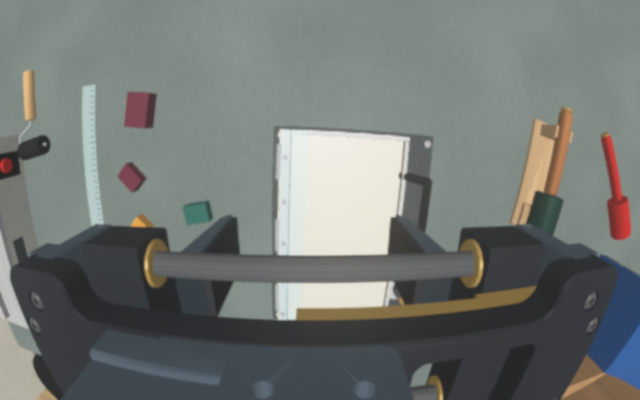

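```bash
python3 - <<'E'
from h import *
ct=cam("top");cs=cam("side");A=load("wA")[1];B=load("wB")[1]
print("pin",tri([(ct,(290.7,165.9)),(cs,(351,187)),(A,(267,297))]), tri([(ct,(290.7,165.9)),(cs,(351,187))]))
print("bar",tri([(ct,(288.7,203.4)),(cs,(316,184))]))
print("bar top",plane(ct,(288.7,203.4),66),"barends wB",plane(B,(428,180),66),plane(B,(425,232),66),"wA",plane(A,(262,178),66),plane(A,(262,242),66))
# bed front corners z=10
for c,uv in((B,(275,127)),(B,(433,137)),(A,(138,134)),(A,(289,132))): print(plane(c,uv,10),plane(c,uv,20))
goto([690,-210,200],90)
E
```

```text
pin (array([667.2, 125.2,  42.9]), np.float64(1.38771418838942)) (array([666.6, 124.3,  43.3]), np.float64(0.41809169206764224))
bar (array([531.4, 130.5,  59.1]), np.float64(1.85707549688313))
bar top [528.9 129.9  66. ] barends wB [479.9 134.6  66. ] [552.8 137.4  66. ] wA [479.5 132.4  66. ] [566.7 128.4  66. ]
[414.7 -71.1  10. ] [414.7 -69.9  20. ]
[424.7 161.   10. ] [424.4 157.   20. ]
[414.6 -79.2  10. ] [414.5 -72.9  20. ]
[423.3 163.3  10. ] [423.  164.1  20. ]
rot [ 0.2  0.  -0. ] shift m [0.08, 0.025, 0.2093] now [ 480.8 -235.7  280. ]
```

```bash
python3 -m handwheel '0 0 0 0.03 0.04 0.22 0.06;0 0 0 0.03 0.04 0.22 0.06;0 0 0 0.03 0.04 0.22 0.06;0 0 0 0.03 0.04 0.22 0.06;0 0 0 0.03 0.04 0.22 0.06;0 0 0 0.03 0.04 0.22 0.06;0 0 0 0.03 0.04 0.22 0.06;0 0 0 0.03 0.04 0.22 0.06;0 0 0 0.03 0.04 0.22 0.06' 15
python3 - <<'E'
from h import *
p,R,_=pose(); im,c=shot("wrist","wD"); np.savez("wD.npz",p=p,R=R);print(p)
for k,(lo,hi) in COL.items():
    for b in blobs(im,lo,hi,40,(100,30,620,300))[:5]:
      q=cen(b); print(k,q,cv2.contourArea(b),'rect z20',rect(c,b,20))
ct=cam("top"); print(plane(ct,(407,136),140))
E
```

```text
time_s: 3.55
ee_pos: [699.7, -196.7, 250.5]
ee_rot: [-174.8, 90.0, -174.7]
force: [-0.4, -1.1, 0.1]
gripper_width: 59.9
[ 699.7 -196.7  250.5]
maple [197.9 173.2] 2992.0 rect z20 [ 693.4 -358.1   90.1   89.6   -2.6]
maple [609.4  71.7] 1070.5 rect z20 [486.7 363.7 175.9  66.7 -10.9]
maple [312.2 135.9] 689.5 rect z20 [ 645.7 -198.8   40.7   30.6  -67.3]
maple [611.4 258.7] 563.0 rect z20 [882.4 482.4 262.9  84.1  48.8]
maple [587.4 227.7] 469.5 rect z20 [784.2 346.  215.8  23.  -84. ]
[ 746.6 -277.   140. ]
```

View pics/wD.png

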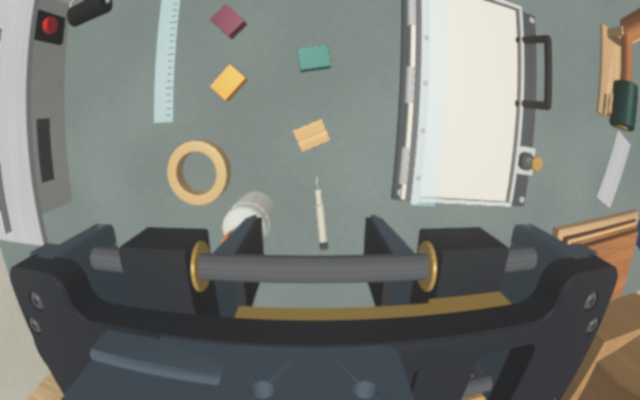

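```bash
python3 - <<'E'
from h import *
im,c=load("wD")
print("vise tip",plane(c,(318,180),6),"pin",plane(c,(537,163),56),"bar",plane(c,(548,40),66),plane(c,(548,105),66))
ct=cam("top");cs=cam("side")
print(tri([(c,(537,163)),(cs,(351,187))]))
# maple height check
print("maple tri",tri([(c,(312.2,135.9)),(ct,(380.7,173.3)),(cs,(356.1,257.9))]))
C=load("wC")[1]
for n,a,b in(("yellow",(228,82),(264.4,233.4)),("green",(314,57),(340.7,214.3)),("purple",(228,20),(260.6,175.1))): print(n,tri([(c,a),(C,b)]))
for k in("yellow","green","purple"):
  hsv=cv2.cvtColor(im,cv2.COLOR_BGR2HSV); print({"yellow":hsv[82,228],"green":hsv[57,314],"purple":hsv[20,228]}[k])
goto([645.7,-198.8,60],22.7)
E
```

```text
vise tip [ 706.1 -190.9    6. ] pin [666.4 124.6  56. ] bar [484.4 135.8  66. ] [581.5 131.4  66. ]
(array([672.8, 170.6,   3.2]), np.float64(1.2084208618367416))
maple tri (array([ 644.7, -201.8,   11.8]), np.float64(4.15563908053938))
yellow (array([ 571.4, -309.2,   18.5]), np.float64(0.1356928722984686))
green (array([ 541.5, -196.2,   17.6]), np.float64(0.34112444432952876))
purple (array([ 483.3, -311.3,   18.2]), np.float64(0.06620301389022386))
[ 21 134 239]
[ 82  83 166]
[174  93 156]
rot [67.3  0.   0. ] shift m [0.191, -0.0015, -0.0538] now [ 699.4 -197.2  251. ]
```

```bash
python3 -m handwheel '67.3 0 0 0.19 -0.0015 -0.0538 0.046;67.3 0 0 0.19 -0.0015 -0.0538 0.046;67.3 0 0 0.19 -0.0015 -0.0538 0.046;67.3 0 0 0.19 -0.0015 -0.0538 0.046;67.3 0 0 0.19 -0.0015 -0.0538 0.046;67.3 0 0 0.19 -0.0015 -0.0538 0.046;67.3 0 0 0.19 -0.0015 -0.0538 0.046;67.3 0 0 0.19 -0.0015 -0.0538 0.046;67.3 0 0 0.19 -0.0015 -0.0538 0.046;67.3 0 0 0.19 -0.0015 -0.0538 0.046;67.3 0 0 0.19 -0.0015 -0.0538 0.046;67.3 0 0 0.19 -0.0015 -0.0538 0.046' 15
python3 - <<'E'
from h import *
print(env.state()['qpos']);goto([645.7,-198.8,4],22.7)
im,c=shot("wrist","wE")
E
```

```text
time_s: 4.6
ee_pos: [646.0, -199.6, 61.3]
ee_rot: [48.3, 89.9, -18.9]
force: [-0.3, 0.3, -0.2]
gripper_width: 46.0
[-18.1  33.9  86.8  -0.   59.2 -40.9]
rot [ 0.1  0.  -0.1] shift m [0.0573, -0.0, -0.0009] now [ 646.  -199.6   61.3]
```

View pics/wE.png

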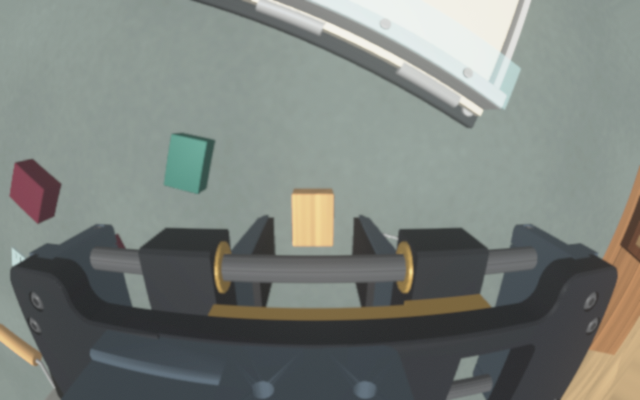

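```bash
python3 -m handwheel '0 0 0 0.03 0 -0.001 0.046;0 0 0 0.055 0 -0.001 0.046;0 0 0 0.057 0 -0.001 0.046;0 0 0 0.057 0 -0.001 0.046;0 0 0 0.057 0 -0.001 0.025;0 0 0 0.057 0 -0.001 0.025;0 0 0 0.057 0 -0.001 0.025;0 0 0 0.057 0 -0.001 0.025;0 0 0 0.03 0 -0.001 0.025;0 0 0 0 0 -0.001 0.025;0 0 0 -0.03 0 -0.001 0.025;0 0 0 -0.06 0 -0.001 0.025' 20
python3 - <<'E'
from h import *
def F(u,v): a=np.radians(-2.5);e=np.array([np.cos(a),np.sin(a)]);n=np.array([-e[1],e[0]]);return np.array([573.3,-54])+u*e+v*n
print(F(100,75));goto([*F(100,75),110],87.5)
E
```

```text
time_s: 5.65
ee_pos: [646.0, -198.2, 121.4]
ee_rot: [-149.4, 90.0, 143.4]
force: [0.3, -0.1, -0.5]
gripper_width: 29.9
[676.5  16.6]
rot [-64.8  -0.   -0. ] shift m [0.0114, 0.1111, -0.1863] now [ 646.  -198.2  121.4]
```

```bash
python3 -m handwheel '-64.8 0 0 0 0.111 -0.186 0.025;-64.8 0 0 0 0.111 -0.186 0.025;-64.8 0 0 0 0.111 -0.186 0.025;-64.8 0 0 0 0.111 -0.186 0.025;-64.8 0 0 0 0.111 -0.186 0.025;-64.8 0 0 0 0.111 -0.186 0.025;-64.8 0 0 0 0.111 -0.186 0.025;-64.8 0 0 0 0.111 -0.186 0.025;-64.8 0 0 0 0.111 -0.186 0.025;-64.8 0 0 0 0.111 -0.186 0.025;-64.8 0 0 0 0.111 -0.186 0.025;-64.8 0 0 0 0.111 -0.186 0.025'
python3 - <<'E'
from h import *
im,c=shot("wrist","wF")
goto([676.5,16.6,25],87.5)
# cast tray lower-left features
E
```

```text
time_s: 6.65
ee_pos: [676.8, 16.1, 120.1]
ee_rot: [52.9, 90.0, 50.3]
force: [-0.0, -0.1, -0.0]
gripper_width: 29.7
rot [-0.1  0.  -0. ] shift m [0.095, 0.0006, -0.0004] now [676.8  16.  120. ]
```

View pics/wF.png

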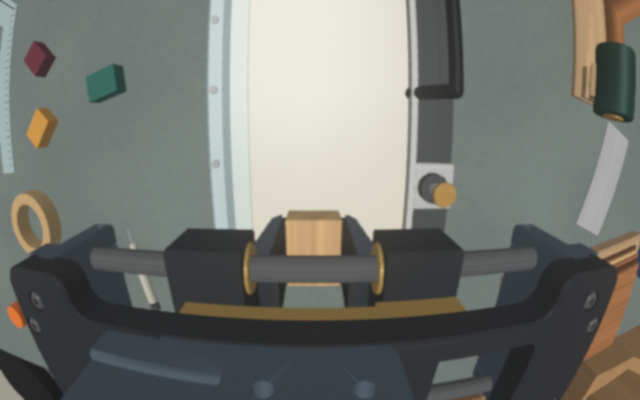

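```bash
python3 -m handwheel '0 0 0 0.04 0 0 0.025;0 0 0 0.075 0 0 0.025;0 0 0 0.09 0 0 0.025;0 0 0 0.094 0 0 0.025;0 0 0 0.095 0 0 0.025;0 0 0 0.095 0 0 0.025;0 0 0 0.095 0 0 0.046;0 0 0 0.095 0 0 0.046;0 0 0 0.095 0 0 0.046;0 0 0 0.06 0 0 0.046;0 0 0 0.02 0 0 0.046;0 0 0 -0.02 0 0 0.046'
python3 - <<'E'
from h import *
im,c=load("wF") if 0 else (cv2.imread("pics/wF.png"),cam("wrist",np.array([676.8,16.0,120.0]),Rn.from_euler('xyz',[52.9,90,50.3],degrees=True).as_matrix()))
for n,uv,z in(("lip",(249,150),50),("lip",(249,30),50),("wall",(410,150),32),("pin",(445,194),56),("bar in",(457,92),66),("bar far",(462,30),66)): print(n,plane(c,uv,z))
goto([541.3,-196.1,60],8.5)
E
```

```text
time_s: 7.7
ee_pos: [676.2, 16.1, 140.9]
ee_rot: [-179.5, 89.9, 178.0]
force: [0.8, 0.6, 1.3]
gripper_width: 45.9
lip [624.7 -32.9  50. ]
lip [527.8 -28.3  50. ]
wall [631.6 100.8  32. ]
pin [666.  124.9  56. ]
bar in [583.1 130.2  66. ]
bar far [531.7 138.7  66. ]
rot [79.  -0.1  0.1] shift m [0.0811, -0.2179, -0.1254] now [676.2  16.1 140.9]
```

```bash
python3 -m handwheel '79 0 0 0.081 -0.218 -0.125 0.046;79 0 0 0.081 -0.218 -0.125 0.046;79 0 0 0.081 -0.218 -0.125 0.046;79 0 0 0.081 -0.218 -0.125 0.046;79 0 0 0.081 -0.218 -0.125 0.046;79 0 0 0.081 -0.218 -0.125 0.046;79 0 0 0.081 -0.218 -0.125 0.046;79 0 0 0.081 -0.218 -0.125 0.046;79 0 0 0.081 -0.218 -0.125 0.046;79 0 0 0.081 -0.218 -0.125 0.046;79 0 0 0.081 -0.218 -0.125 0.046;79 0 0 0.081 -0.218 -0.125 0.046'
python3 - <<'E'
from h import *
p,R,_=pose(); im,c=shot("wrist","wG"); np.savez("wG.npz",p=p,R=R)
for k,lo,hi in (("green",[78,60,40],[95,255,200]),("purple",[160,60,50],[179,255,220]),("yellow",[18,120,120],[30,255,255])):
    for b in blobs(im,lo,hi,80,(20,30,620,300))[:3]:
      q=cen(b); print(k,q,cv2.contourArea(b),'rect z20',rect(c,b,20))
goto([541.3,-196.1,4],8.5)
E
```

```text
time_s: 8.7
ee_pos: [542.8, -196.4, 59.5]
ee_rot: [67.6, 89.9, -14.0]
force: [0.7, 0.0, 0.8]
gripper_width: 45.9
green [313.1 219.1] 2227.0 rect z20 [ 541.8 -195.4   42.2   29.3  -81.9]
purple [136.4 287.7] 429.5 rect z20 [ 396.2 -283.6   27.2   21.2  -81.7]
yellow [407.7 255.5] 117.5 rect z20 [ 618.3 -214.9   22.4    7.2  -51.6]
yellow [406.7 285. ] 112.0 rect z20 [ 622.9 -237.    18.4   10.   -87.1]
rot [ 0.1  0.  -0. ] shift m [0.0554, -0.0014, -0.0005] now [ 542.7 -196.4   59.4]
```

Green is confirmed under the gripper (42 × 29 mm, yaw −82°). Grasping it.

```bash
python3 -m handwheel '0 0 0 0.03 -0.001 -0.0005 0.046;0 0 0 0.053 -0.001 -0.0005 0.046;0 0 0 0.055 -0.001 -0.0005 0.046;0 0 0 0.055 -0.001 -0.0005 0.046;0 0 0 0.055 -0.001 -0.0005 0.025;0 0 0 0.055 -0.001 -0.0005 0.025;0 0 0 0.055 -0.001 -0.0005 0.025;0 0 0 0.055 -0.001 -0.0005 0.025;0 0 0 0.03 -0.001 -0.0005 0.025;0 0 0 0 -0.001 -0.0005 0.025;0 0 0 -0.03 -0.001 -0.0005 0.025;0 0 0 -0.06 -0.001 -0.0005 0.025' 20
python3 - <<'E'
from h import *
def F(u,v): a=np.radians(-2.5);e=np.array([np.cos(a),np.sin(a)]);n=np.array([-e[1],e[0]]);return np.array([573.3,-54])+u*e+v*n
for u in (35,-35,-100): print(F(u,75))
goto([*F(35,75),120],87.5)
E
```

```text
time_s: 9.75
ee_pos: [541.2, -195.8, 120.6]
ee_rot: [95.6, 90.0, 14.1]
force: [0.6, -0.6, -0.1]
gripper_width: 29.9
[611.5  19.4]
[541.6  22.5]
[476.7  25.3]
rot [-79.   0.  -0.] shift m [0.0007, 0.1015, -0.2024] now [ 541.2 -195.8  120.6]
```

```bash
python3 -m handwheel '-79 0 0 0 0.1015 -0.202 0.025;-79 0 0 0 0.1015 -0.202 0.025;-79 0 0 0 0.1015 -0.202 0.025;-79 0 0 0 0.1015 -0.202 0.025;-79 0 0 0 0.1015 -0.202 0.025;-79 0 0 0 0.1015 -0.202 0.025;-79 0 0 0 0.1015 -0.202 0.025;-79 0 0 0 0.1015 -0.202 0.025;-79 0 0 0 0.1015 -0.202 0.025;-79 0 0 0 0.1015 -0.202 0.025;-79 0 0 0 0.1015 -0.202 0.025;-79 0 0 0 0.1015 -0.202 0.025'
python3 -c "
from h import *
goto([611.5,19.4,25],87.5)"
```

```text
time_s: 10.75
ee_pos: [611.9, 19.0, 119.4]
ee_rot: [4.6, 90.0, 2.2]
force: [0.3, -0.4, -0.0]
gripper_width: 29.8
rot [ 0.2  0.  -0. ] shift m [0.0944, 0.0004, -0.0005] now [611.9  19.  119.4]
```

```bash
python3 -m handwheel '0 0 0 0.04 0 0 0.025;0 0 0 0.075 0 0 0.025;0 0 0 0.09 0 0 0.025;0 0 0 0.093 0 0 0.025;0 0 0 0.0945 0 0 0.025;0 0 0 0.0945 0 0 0.025;0 0 0 0.0945 0 0 0.046;0 0 0 0.0945 0 0 0.046;0 0 0 0.0945 0 0 0.046;0 0 0 0.06 0 0 0.046;0 0 0 0.02 0 0 0.046;0 0 0 -0.02 0 0 0.046'
python3 -c "
from h import *
goto([571,-309,60],46.7)"
```

```text
time_s: 11.75
ee_pos: [611.3, 18.9, 140.0]
ee_rot: [179.8, 89.9, 177.2]
force: [1.3, -0.5, -0.8]
gripper_width: 45.8
rot [40.8 -0.1  0. ] shift m [0.0801, -0.3293, -0.0258] now [611.3  18.9 140. ]
```

```bash
python3 -m handwheel '40.8 0 0 0.08 -0.329 -0.026 0.046;40.8 0 0 0.08 -0.329 -0.026 0.046;40.8 0 0 0.08 -0.329 -0.026 0.046;40.8 0 0 0.08 -0.329 -0.026 0.046;40.8 0 0 0.08 -0.329 -0.026 0.046;40.8 0 0 0.08 -0.329 -0.026 0.046;40.8 0 0 0.08 -0.329 -0.026 0.046;40.8 0 0 0.08 -0.329 -0.026 0.046;40.8 0 0 0.08 -0.329 -0.026 0.046;40.8 0 0 0.08 -0.329 -0.026 0.046;40.8 0 0 0.08 -0.329 -0.026 0.046'
python3 - <<'E'
from h import *
p,R,_=pose(); im,c=shot("wrist","wH"); np.savez("wH.npz",p=p,R=R)
for k,lo,hi in (("purple",[160,60,50],[179,255,220]),("yellow",[16,120,120],[30,255,255])):
    for b in blobs(im,lo,hi,80,(20,30,620,300))[:3]:
      q=cen(b); print(k,q,cv2.contourArea(b),'rect z20',rect(c,b,20))
goto([571,-309,4],46.7)
E
```

```text
time_s: 12.67
ee_pos: [571.6, -308.5, 59.1]
ee_rot: [119.7, 90.0, 76.4]
force: [0.2, 0.3, -0.1]
gripper_width: 45.9
purple [225.1 138.1] 2246.0 rect z20 [ 484.9 -312.4   41.5   28.7   43.7]
purple [163.3  42.1] 1159.0 rect z20 [ 398.7 -298.3   56.7   23.7   36.8]
yellow [312.9 221.2] 2199.0 rect z20 [ 570.6 -309.1   42.1   29.2  -43.4]
yellow [406.9 284.6] 118.5 rect z20 [ 660.8 -290.6   15.    11.   -76.1]
yellow [407.6 254.9] 110.0 rect z20 [ 641.3 -275.9   19.6    7.5  -12.9]
rot [ 0. -0. -0.] shift m [0.0554, -0.0016, 0.0002] now [ 571.9 -307.7   59.4]
```

```bash
python3 -m handwheel '0 0 0 0.03 -0.0015 0 0.046;0 0 0 0.053 -0.0015 0 0.046;0 0 0 0.055 -0.0015 0 0.046;0 0 0 0.055 -0.0015 0 0.046;0 0 0 0.055 -0.0015 0 0.025;0 0 0 0.055 -0.0015 0 0.025;0 0 0 0.055 -0.0015 0 0.025;0 0 0 0.055 -0.0015 0 0.025;0 0 0 0.03 -0.0015 0 0.025;0 0 0 0 -0.0015 0 0.025;0 0 0 -0.03 -0.0015 0 0.025;0 0 0 -0.06 -0.0015 0 0.025' 20
python3 -c "
from h import *
goto([541.6,22.5,120],87.5)"
```

```text
time_s: 13.72
ee_pos: [570.4, -309.8, 120.6]
ee_rot: [4.6, 90.0, -38.7]
force: [0.8, 0.1, 0.0]
gripper_width: 29.7
rot [-40.8   0.    0. ] shift m [0.0006, 0.2221, -0.2488] now [ 570.4 -309.8  120.6]
```

```bash
python3 -m handwheel '-40.8 0 0 0 0.222 -0.249 0.025;-40.8 0 0 0 0.222 -0.249 0.025;-40.8 0 0 0 0.222 -0.249 0.025;-40.8 0 0 0 0.222 -0.249 0.025;-40.8 0 0 0 0.222 -0.249 0.025;-40.8 0 0 0 0.222 -0.249 0.025;-40.8 0 0 0 0.222 -0.249 0.025;-40.8 0 0 0 0.222 -0.249 0.025;-40.8 0 0 0 0.222 -0.249 0.025;-40.8 0 0 0 0.222 -0.249 0.025;-40.8 0 0 0 0.222 -0.249 0.025;-40.8 0 0 0 0.222 -0.249 0.025'
python3 -c "
from h import *
goto([541.6,22.5,25],87.5)"
```

```text
time_s: 14.72
ee_pos: [541.9, 21.4, 119.2]
ee_rot: [-30.4, 90.0, -32.9]
force: [-1.1, -0.0, -0.3]
gripper_width: 29.6
rot [-0.1  0.   0. ] shift m [0.0942, 0.0012, -0.0004] now [541.9  21.4 119.2]
```

```bash
python3 -m handwheel '0 0 0 0.04 0.001 0 0.025;0 0 0 0.075 0.001 0 0.025;0 0 0 0.09 0.001 0 0.025;0 0 0 0.093 0.001 0 0.025;0 0 0 0.0942 0.001 0 0.025;0 0 0 0.0942 0.001 0 0.025;0 0 0 0.0942 0.001 0 0.046;0 0 0 0.0942 0.001 0 0.046;0 0 0 0.0942 0.001 0 0.046;0 0 0 0.06 0.001 0 0.046;0 0 0 0.02 0.001 0 0.046;0 0 0 -0.02 0.001 0 0.046'
python3 -c "
from h import *
goto([484,-311.7,60],133.7)"
```

```text
time_s: 15.72
ee_pos: [540.9, 23.5, 139.9]
ee_rot: [-178.6, 89.9, 178.9]
force: [0.6, 0.5, -0.3]
gripper_width: 46.4
rot [-46.2  -0.1  -0. ] shift m [0.08, -0.3374, -0.0422] now [540.9  23.5 139.9]
```

```bash
python3 -m handwheel '-46.2 0 0 0.08 -0.3375 -0.042 0.046;-46.2 0 0 0.08 -0.3375 -0.042 0.046;-46.2 0 0 0.08 -0.3375 -0.042 0.046;-46.2 0 0 0.08 -0.3375 -0.042 0.046;-46.2 0 0 0.08 -0.3375 -0.042 0.046;-46.2 0 0 0.08 -0.3375 -0.042 0.046;-46.2 0 0 0.08 -0.3375 -0.042 0.046;-46.2 0 0 0.08 -0.3375 -0.042 0.046;-46.2 0 0 0.08 -0.3375 -0.042 0.046;-46.2 0 0 0.08 -0.3375 -0.042 0.046;-46.2 0 0 0.08 -0.3375 -0.042 0.046'
python3 - <<'E'
from h import *
p,R,_=pose(); im,c=shot("wrist","wI"); np.savez("wI.npz",p=p,R=R)
for k,lo,hi in (("purple",[160,60,50],[179,255,220]),):
    for b in blobs(im,lo,hi,80,(20,30,620,300))[:3]:
      q=cen(b); print(k,q,cv2.contourArea(b),'rect z20',rect(c,b,20))
goto([484,-311.7,4],133.7)
E
```

```text
time_s: 16.63
ee_pos: [510.7, -214.4, 43.5]
ee_rot: [-144.7, 84.9, -104.5]
force: [-0.0, -0.1, 0.1]
gripper_width: 46.2
purple [233.5 107.6] 2550.0 rect z20 [ 481.6 -310.6   39.6   32.4   44. ]
purple [357.3  41.8] 1198.0 rect z20 [ 397.1 -272.3   47.9   23.3  -47.6]
rot [-3.5 -4.3  2.8] shift m [0.0481, -0.0547, -0.0796] now [ 510.5 -214.7   43.2]
```

```bash
python3 -c "
from h import *
s=env.state();print(s['qpos'],s['qvel'],s['force'],s['ee_pos'])
goto([511,-214,120],133.7);goto([484,-311.7,80],43.7)"
```

```text
[ -20.9   25.6  106.1   -6.9   47.9 -146.5] [ 0.3 -0.9 -0.1  0.5  1.2  0.1] [ 0.5 -0.4 -0.7] [ 510.5 -214.7   43.2]
rot [-3.5 -4.3  2.8] shift m [-0.0765, -0.0037, -0.0048] now [ 510.5 -214.7   43.2]
rot [86.5 -1.2  5.6] shift m [-0.0276, -0.0586, -0.0852] now [ 510.5 -214.7   43.2]
```

```bash
python3 -m handwheel '0 0 0 -0.03 0 0 0.046;0 0 0 -0.05 0 0 0.046;86.5 -1.2 5.6 -0.05 -0.005 -0.02 0.046;86.5 -1.2 5.6 -0.05 -0.005 -0.02 0.046;86.5 -1.2 5.6 -0.05 -0.005 -0.02 0.046;86.5 -1.2 5.6 -0.05 -0.005 -0.02 0.046;86.5 -1.2 5.6 -0.05 -0.005 -0.02 0.046;86.5 -1.2 5.6 -0.05 -0.005 -0.02 0.046;86.5 -1.2 5.6 -0.05 -0.005 -0.02 0.046;86.5 -1.2 5.6 -0.05 -0.005 -0.02 0.046;86.5 -1.2 5.6 -0.05 -0.005 -0.02 0.046;86.5 -1.2 5.6 -0.05 -0.005 -0.02 0.046'
python3 -c "
from h import *
s=env.state();print(s['qpos'])
goto([484,-311.7,80],-46.3)"
```

```text
time_s: 17.68
ee_pos: [500.2, -226.6, 96.2]
ee_rot: [-103.0, 89.1, -134.7]
force: [-0.2, -0.0, 0.2]
gripper_width: 45.9
[-25.1  22.  102.5  -1.   55.8 -82.8]
rot [-75.4  -0.7   0.6] shift m [0.0173, -0.0806, 0.031] now [ 500.2 -226.6   96.2]
```

```bash
python3 -m handwheel '60 0 0 0 -0.08 0.031 0.046;60 0 0 0 -0.08 0.031 0.046;60 0 0 0 -0.08 0.031 0.046;60 0 0 0 -0.08 0.031 0.046;60 0 0 0 -0.08 0.031 0.046;60 0 0 0 -0.08 0.031 0.046;60 0 0 0 -0.08 0.031 0.046;60 0 0 0 -0.08 0.031 0.046;60 0 0 0 -0.08 0.031 0.046;60 0 0 0 -0.08 0.031 0.046'
python3 -c "
from h import *
s=env.state();print(s['qpos'])
goto([484,-311.7,60],-46.3)"
```

```text
time_s: 18.52
ee_pos: [485.0, -311.1, 97.3]
ee_rot: [-42.9, 89.1, -134.4]
force: [0.5, 0.0, 0.7]
gripper_width: 45.9
[-33.3  24.   98.9  -1.1  57.2 -31.3]
rot [44.9  0.9  0.3] shift m [0.0373, -0.0006, 0.0002] now [ 485.  -311.1   97.3]
```

```bash
python3 -m handwheel '44.9 0.9 0.3 0.037 -0.0005 0 0.046;44.9 0.9 0.3 0.037 -0.0005 0 0.046;44.9 0.9 0.3 0.037 -0.0005 0 0.046;44.9 0.9 0.3 0.037 -0.0005 0 0.046;44.9 0.9 0.3 0.037 -0.0005 0 0.046;44.9 0.9 0.3 0.037 -0.0005 0 0.046;44.9 0.9 0.3 0.037 -0.0005 0 0.046;44.9 0.9 0.3 0.037 -0.0005 0 0.046;44.9 0.9 0.3 0.037 -0.0005 0 0.046'
python3 - <<'E'
from h import *
p,R,s=pose(); im,c=shot("wrist","wJ"); np.savez("wJ.npz",p=p,R=R)
for k,lo,hi in (("purple",[160,60,50],[179,255,220]),):
    for b in blobs(im,lo,hi,80,(20,30,620,300))[:3]:
      q=cen(b); print(k,q,cv2.contourArea(b),'rect z20',rect(c,b,20))
print(s['qpos']);goto([484,-311.7,4],133.7)
E
```

```text
time_s: 19.27
ee_pos: [483.8, -311.7, 60.0]
ee_rot: [-87.1, 89.9, 136.7]
force: [-0.2, 0.2, -0.1]
gripper_width: 45.9
purple [314.9 220.9] 2136.0 rect z20 [ 483.9 -312.9   42.    29.1   44.9]
[-33.9  26.2 101.6   0.   52.3  12.2]
rot [0.1 0.  0.1] shift m [0.056, 0.0002, -0.0001] now [ 483.8 -311.7   60. ]
```

```bash
python3 -m handwheel '0 0 0 0.03 0 0 0.046;0 0 0 0.053 0 0 0.046;0 0 0 0.056 0 0 0.046;0 0 0 0.056 0 0 0.046;0 0 0 0.056 0 0 0.025;0 0 0 0.056 0 0 0.025;0 0 0 0.056 0 0 0.025;0 0 0 0.056 0 0 0.025;0 0 0 0.03 0 0 0.025;0 0 0 0 0 0 0.025;0 0 0 -0.03 0 0 0.025;0 0 0 -0.06 0 0 0.025' 20
python3 -c "
from h import *
goto([476.7,25.3,120],87.5)"
```

```text
time_s: 20.32
ee_pos: [483.5, -311.7, 121.4]
ee_rot: [-79.8, 89.9, 143.9]
force: [0.6, -0.6, -0.4]
gripper_width: 29.7
rot [46.2  0.   0.1] shift m [0.0017, -0.2484, -0.2279] now [ 483.5 -311.7  121.4]
```

```bash
python3 -m handwheel '46.2 0 0 0.002 -0.2485 -0.228 0.025;46.2 0 0 0.002 -0.2485 -0.228 0.025;46.2 0 0 0.002 -0.2485 -0.228 0.025;46.2 0 0 0.002 -0.2485 -0.228 0.025;46.2 0 0 0.002 -0.2485 -0.228 0.025;46.2 0 0 0.002 -0.2485 -0.228 0.025;46.2 0 0 0.002 -0.2485 -0.228 0.025;46.2 0 0 0.002 -0.2485 -0.228 0.025;46.2 0 0 0.002 -0.2485 -0.228 0.025;46.2 0 0 0.002 -0.2485 -0.228 0.025;46.2 0 0 0.002 -0.2485 -0.228 0.025;46.2 0 0 0.002 -0.2485 -0.228 0.025'
python3 -c "
from h import *
goto([476.7,25.3,25],87.5)"
```

```text
time_s: 21.32
ee_pos: [477.0, 24.9, 118.3]
ee_rot: [-37.4, 90.0, 140.1]
force: [0.3, 0.1, -0.3]
gripper_width: 30.0
rot [0. 0. 0.] shift m [0.0933, -0.0003, 0.0003] now [477.   24.9 118.3]
```

```bash
python3 -m handwheel '0 0 0 0.04 0 0 0.025;0 0 0 0.075 0 0 0.025;0 0 0 0.09 0 0 0.025;0 0 0 0.092 0 0 0.025;0 0 0 0.0933 0 0 0.025;0 0 0 0.0933 0 0 0.025;0 0 0 0.0933 0 0 0.046;0 0 0 0.0933 0 0 0.046;0 0 0 0.0933 0 0 0.046;0 0 0 0.06 0 0 0.046;0 0 0 0.02 0 0 0.046;0 0 0 -0.07 0 0 0.046'
python3 -c "
from h import *
goto([532,60,220],87.5);print(env.state()['qpos'])"
```

```text
time_s: 22.32
ee_pos: [475.9, 25.3, 140.7]
ee_rot: [-10.5, 89.8, 167.0]
force: [0.7, -0.1, 1.1]
gripper_width: 46.0
rot [-0.   0.2  0. ] shift m [-0.0795, -0.0371, -0.0542] now [475.9  25.3 140.7]
[  1.6  13.3 108.3   0.1  58.6  94.1]
```

```bash
python3 -m handwheel '0 0 0 -0.08 -0.06 0.03 0.046;0 0 0 -0.08 -0.06 0.03 0.046;0 0 0 -0.08 -0.06 0.03 0.046;0 0 0 -0.08 -0.06 0.03 0.046;0 0 0 -0.08 -0.06 0.03 0.046;0 0 0 -0.08 -0.06 0.03 0.046;0 0 0 -0.08 -0.06 0.03 0.046'
python3 - <<'E'
from h import *
p,R,s=pose(); im,c=shot("wrist","wK"); np.savez("wK.npz",p=p,R=R)
E
```

```text
time_s: 22.9
ee_pos: [449.1, 85.8, 218.4]
ee_rot: [1.1, 89.8, 178.6]
force: [0.4, -0.4, 0.7]
gripper_width: 45.9
```

View pics/wK.png

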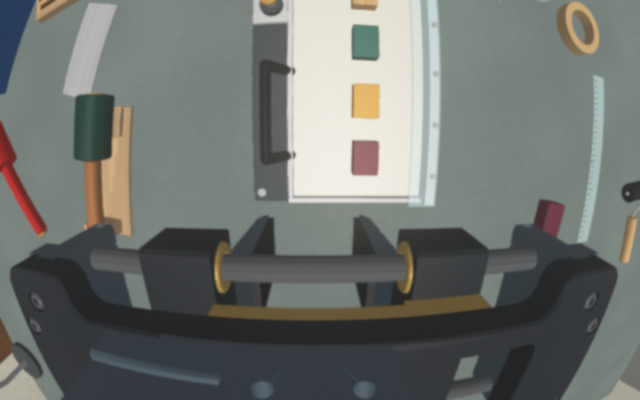

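```bash
python3 - <<'E'
from h import *
im,c=load("wK"); D=load("wD")[1]
for uv in((267,70),(267,112),(267,155)): print(plane(c,uv,66))
# precise bar edges on row 112: dark columns
g=cv2.cvtColor(im,cv2.COLOR_BGR2GRAY); print(g[112,250:295])
for n,uv,z in(("head axis front",(95,96),46),("head back",(93,160),46),("handle",(95,225),57),("pin",(271,5),56)): print(n,plane(c,uv,z))
p=[plane(c,(267,112),66)[0]]
goto([532,132,110],87.5)
E
```

```text
[576.3 127.3  66. ]
[531.7 129.4  66. ]
[486.5 132.2  66. ]
[129 121 106  96  94  95  96  95  87  75  65  61  61  63  67  67  64  63
  62  65  72  84  94  98  98  97  96  98  97  99 100 100  99  99 100 105
 136 183 211 218 219 214 203 216 229]
head axis front [583.6 364.4  46. ]
head back [499.2 378.3  46. ]
handle [411.5 386.8  57. ]
pin [653.8 121.9  56. ]
rot [-0.1  0.2 -0. ] shift m [0.1079, -0.0499, -0.0812] now [449.1  85.8 218.3]
```

```bash
python3 -m handwheel '0 0.2 0 0.108 -0.0465 -0.081 0.046;0 0.2 0 0.108 -0.0465 -0.081 0.046;0 0.2 0 0.108 -0.0465 -0.081 0.046;0 0.2 0 0.108 -0.0465 -0.081 0.046;0 0.2 0 0.108 -0.0465 -0.081 0.046;0 0.2 0 0.108 -0.0465 -0.081 0.046;0 0.2 0 0.108 -0.0465 -0.081 0.046'
python3 - <<'E'
from h import *
goto([532,131,53],87.5)
E
```

```text
time_s: 23.53
ee_pos: [532.2, 128.9, 112.0]
ee_rot: [-162.0, 89.9, 15.5]
force: [0.5, -0.9, -0.0]
gripper_width: 46.1
rot [-0.  -0.1  0. ] shift m [0.059, -0.0021, 0.0004] now [532.2 128.9 112. ]
```

```bash
python3 -m handwheel '0 0 0 0.03 -0.002 0 0.046;0 0 0 0.055 -0.002 0 0.046;0 0 0 0.059 -0.002 0 0.046;0 0 0 0.059 -0.002 0 0.046;0 0 0 0.059 -0.002 0 0.005;0 0 0 0.059 -0.002 0 0.005;0 0 0 0.059 -0.002 0 0.005;0 0 0 0.059 -0.002 0 0.005;0 0 0 0.059 -0.002 0 0.005;0 0 0 0.059 -0.002 0 0.005' 25
python3 - <<'E'
from h import *
p,R,s=pose(); print(p,s['force'],s['gripper_width'],s['qpos'])
# arc rows: hinge rel offset of bar (195,50) in hinge y,z ; tool axes
a=np.radians(-2.5);ey=np.array([-np.sin(a),np.cos(a),0]);ez=np.array([0,0,1.])
for th in (.03,.06,.1,.14,.18,.22,.26,.3,.34,.38,.42,.46,.5,.55):
    y=195*np.cos(th)-50*np.sin(th)-195; z=195*np.sin(th)+50*np.cos(th)-50
    print(th,[round(float(v)/1000,4) for v in R.T@(y*ey+z*ez)])
E
```

```text
time_s: 24.37
ee_pos: [533.2, 132.3, 53.4]
ee_rot: [-142.5, 89.8, 35.0]
force: [-0.4, 0.7, 2.9]
gripper_width: 11.4
[533.2 132.3  53.4] [-0.4  0.7  2.9] 11.421134531007938 [ 12.7  24.6 105.8   0.1  49.4 105.2]
0.03 [-0.0058, 0.0016, -0.0]
0.06 [-0.0116, 0.0033, -0.0]
0.1 [-0.0192, 0.0059, -0.0001]
0.14 [-0.0267, 0.0088, -0.0001]
0.18 [-0.0341, 0.012, -0.0001]
0.22 [-0.0414, 0.0155, -0.0002]
0.26 [-0.0485, 0.0193, -0.0002]
0.3 [-0.0555, 0.0233, -0.0002]
0.34 [-0.0622, 0.0277, -0.0002]
0.38 [-0.0688, 0.0323, -0.0003]
0.42 [-0.0753, 0.0371, -0.0003]
0.46 [-0.0815, 0.0423, -0.0003]
0.5 [-0.0875, 0.0476, -0.0003]
0.55 [-0.0947, 0.0546, -0.0004]
```

```bash
python3 -m handwheel '0 0 0 -0.0030 0.0008 0 0.005;0 0 0 -0.0058 0.0016 0 0.005;0 0 0 -0.0087 0.0024 0 0.005;0 0 0 -0.0116 0.0033 0 0.005;0 0 0 -0.0154 0.0046 0 0.005;0 0 0 -0.0192 0.0059 0 0.005;0 0 0 -0.023 0.0073 0 0.005;0 0 0 -0.0267 0.0088 0 0.005;0 0 0 -0.0304 0.0104 0 0.005;0 0 0 -0.0341 0.012 0 0.005;0 0 0 -0.0378 0.0137 0 0.005;0 0 0 -0.0414 0.0155 0 0.005'
python3 -m handwheel '0 0 0 -0.0035 0.0019 0 0.005;0 0 0 -0.0071 0.0038 0 0.005;0 0 0 -0.0106 0.0058 0 0.005;0 0 0 -0.0141 0.0078 0 0.005;0 0 0 -0.0175 0.01 0 0.005;0 0 0 -0.0208 0.0122 0 0.005;0 0 0 -0.0241 0.0145 0 0.005;0 0 0 -0.0274 0.0168 0 0.005;0 0 0 -0.0307 0.0192 0 0.005;0 0 0 -0.0339 0.0216 0 0.005;0 0 0 -0.0370 0.0242 0 0.005;0 0 0 -0.0401 0.0268 0 0.005'
python3 -m handwheel '0 0 0 -0.003 0.0026 0 0.005;0 0 0 -0.006 0.0053 0 0.005;0 0 0 -0.0096 0.0088 0 0.005;0 0 0 -0.0132 0.0123 0 0.005;0 0 0 -0.0132 0.0123 0 0.005;0 0 0 -0.0132 0.0123 0 0.005;0 0 0 -0.0132 0.0123 0 0.005;0 0 0 -0.0132 0.0123 0 0.005;0 0 0 -0.0132 0.0123 0 0.005;0 0 0 -0.0132 0.0123 0 0.005'
python3 - <<'E'
from h import *
p,R,s=pose(); im,c=shot("wrist","wL"); np.savez("wL.npz",p=p,R=R); print(p,s['force'],s['gripper_width'])
im,c=shot("top","top1");im,c=shot("side","side1")
b=cv2.imread("pics/side1.png")[155:245,270:400]; a=cv2.imread("pics/top1.png")[140:245,270:365]
b=cv2.resize(b,(520,360),interpolation=cv2.INTER_CUBIC);a=cv2.resize(a,(280,310),interpolation=cv2.INTER_CUBIC)
o=np.zeros((360,800,3),np.uint8);o[:360,:520]=b;o[:310,520:]=a;cv2.imwrite("pics/L.png",o)
E
```

```text
time_s: 25.37
ee_pos: [532.4, 117.6, 94.0]
ee_rot: [-125.7, 89.7, 51.8]
force: [0.9, 7.2, -3.9]
gripper_width: 11.3
time_s: 26.37
ee_pos: [531.3, 91.9, 134.8]
ee_rot: [-118.2, 89.6, 59.2]
force: [1.1, 9.1, 0.1]
gripper_width: 11.4
time_s: 27.2
ee_pos: [530.7, 79.7, 148.6]
ee_rot: [-121.4, 89.6, 56.0]
force: [-0.2, 8.5, 3.9]
gripper_width: 11.2
[530.7  79.7 148.6] [-0.2  8.5  3.9] 11.241988948111207
```

View pics/L.png

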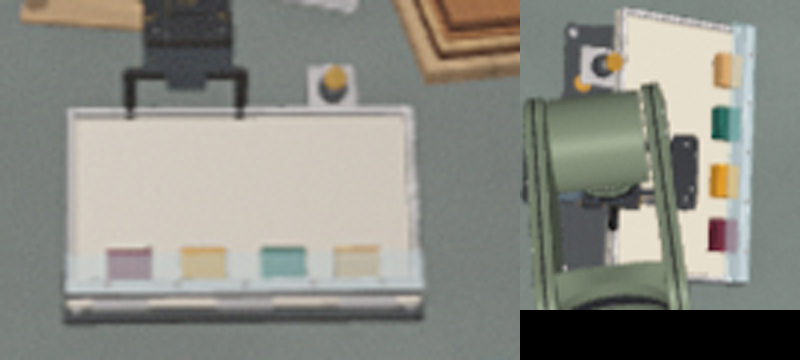

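```bash
python3 -m handwheel '0 0 0 .0072 -.007 0 .005;0 0 0 .0132 -.0123 0 .005;0 0 0 .0194 -.0175 0 .005;0 0 0 .0259 -.0223 0 .005;0 0 0 .0325 -.0269 0 .005;0 0 0 .0392 -.0313 0 .005;0 0 0 .0462 -.0353 0 .005;0 0 0 .0533 -.0391 0 .005;0 0 0 .0606 -.0426 0 .005;0 0 0 .068 -.0458 0 .005;0 0 0 .0755 -.0487 0 .005;0 0 0 .0831 -.0513 0 .005'
python3 -m handwheel '0 0 0 .004 -.001 0 .005;0 0 0 .0075 -.002 0 .005;0 0 0 .0105 -.003 0 .005;0 0 0 .0110 -.0032 0 .005;0 0 0 .0110 -.0032 0 .005;0 0 0 .0110 -.0032 0 .046;0 0 0 .0110 -.0032 0 .046;0 0 0 .0110 -.0032 0 .046;0 0 0 .0110 -.0032 0 .046;0 0 0 .0110 -.0032 0 .046'
python3 -m handwheel '0 0 0 -0.03 0 0 0.046;0 0 0 -0.07 0 0 0.046;0 0 0 -0.11 0 0 0.046;0 0 0 -0.15 0 0 0.046;0 0 0 -0.17 0 0 0.046;0 0 0 -0.17 0 0 0.046'
python3 - <<'E'
from h import *
print(env.state()['qpos']);goto([500,300,220],80.6)
E
```

```text
time_s: 28.35
ee_pos: [533.0, 129.3, 64.5]
ee_rot: [-146.6, 89.8, 30.8]
force: [-0.7, 4.8, 2.6]
gripper_width: 11.7
time_s: 29.18
ee_pos: [532.6, 131.0, 53.2]
ee_rot: [-171.1, 89.9, 6.3]
force: [0.3, 0.6, 0.8]
gripper_width: 42.0
time_s: 29.68
ee_pos: [535.2, 131.7, 229.1]
ee_rot: [-165.3, 89.2, 12.2]
force: [1.0, 0.3, 0.1]
gripper_width: 46.1
[ 12.6  15.2  91.9  -0.   72.1 105.2]
rot [ 6.9 -0.8  0.2] shift m [0.0091, -0.1665, 0.0427] now [535.2 131.7 229.1]
```

```bash
python3 -m handwheel '-85 0 0 0.009 -0.1 0.03 0.05;-85 0 0 0.009 -0.1 0.03 0.05;-85 0 0 0.009 -0.1 0.03 0.05;-85 0 0 0.009 -0.1 0.03 0.05;-85 0 0 0.009 -0.1 0.03 0.05;-85 0 0 0.009 -0.1 0.03 0.05;-85 0 0 0.009 -0.1 0.03 0.05;-85 0 0 0.009 -0.1 0.03 0.05;-85 0 0 0.009 -0.1 0.03 0.05;-85 0 0 0.009 -0.1 0.03 0.05;-85 0 0 0.009 -0.1 0.03 0.05;-85 0 0 0.009 -0.1 0.03 0.05'
python3 - <<'E'
from h import *
print(env.state()['qpos']);goto([540,375,225],80.6)
E
```

```text
time_s: 30.68
ee_pos: [506.1, 232.0, 212.8]
ee_rot: [-5.1, 90.0, -102.3]
force: [-0.6, 0.7, 0.2]
gripper_width: 50.1
[23.5 16.7 92.1 -0.  71.2 30.7]
rot [-87.8   0.    0. ] shift m [-0.0123, 0.0158, -0.1461] now [506.1 232.  212.8]
```

```bash
python3 -m handwheel '-87.8 0 0 -0.012 0.016 -0.146 0.05;-87.8 0 0 -0.012 0.016 -0.146 0.05;-87.8 0 0 -0.012 0.016 -0.146 0.05;-87.8 0 0 -0.012 0.016 -0.146 0.05;-87.8 0 0 -0.012 0.016 -0.146 0.05;-87.8 0 0 -0.012 0.016 -0.146 0.05;-87.8 0 0 -0.012 0.016 -0.146 0.05;-87.8 0 0 -0.012 0.016 -0.146 0.05;-87.8 0 0 -0.012 0.016 -0.146 0.05;-87.8 0 0 -0.012 0.016 -0.146 0.05;-87.8 0 0 -0.012 0.016 -0.146 0.05;-87.8 0 0 -0.012 0.016 -0.146 0.05'
python3 - <<'E'
from h import *
p,R,s=pose(); print(p,s['qpos']); im,c=shot("wrist","wM"); np.savez("wM.npz",p=p,R=R)
E
```

```text
time_s: 31.68
ee_pos: [541.2, 374.6, 224.7]
ee_rot: [-80.7, 89.9, -91.9]
force: [-0.2, -0.3, 0.4]
gripper_width: 50.3
[541.2 374.6 224.7] [ 33.7  25.7  76.6  -0.1  77.8 -45.1]
```

View pics/wM.png

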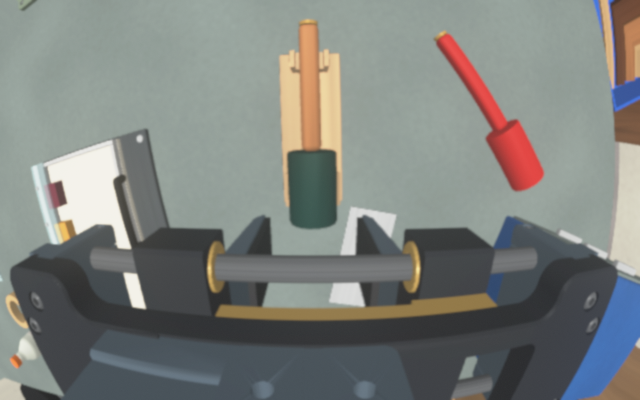

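```bash
python3 - <<'E'
from h import *
im,c=load("wM");K=load("wK")[1]
print("cam",c[2][:3,3])
b,j=plane(c,(310,21),57),plane(c,(311.5,140),57); print(b,j,np.degrees(np.arctan2(*(j-b)[1::-1])))
print("headback",plane(c,(312,150),74),plane(c,(312,150),57), plane(c,(312,228),46), "tri headback",tri([(c,(312,150)),(K,(93,160))]))
g=im[100,295:330]; print(cv2.cvtColor(im,cv2.COLOR_BGR2HSV)[100,295:330,0])
m=blobs(im,[80,60,10],[100,255,90],500,(270,100,360,240))[0]; x,y,w,h=cv2.boundingRect(m);print(x,y,w,h)
print("head sides z46",plane(c,(x,190),46),plane(c,(x+w,190),46))
print("cradle base corners z8",plane(c,(281,55),8),plane(c,(341,56),8),plane(c,(284,205),8))
print("cheeks z50",plane(c,(291,52),50),plane(c,(327,52),50),plane(c,(291,70),50))
e=(j-b)[:2]/np.linalg.norm((j-b)[:2]); print("origin from butt",b[:2]+115*e,"from back",plane(c,(312,150),70)[:2]-30*e)
E
```

```text
cam [472.8 387.7 395.3]
[357.9 406.5  57. ] [489.9 381.9  57. ] -10.569320233224522
headback [499.4 380.6  74. ] [500.8 380.3  57. ] [592.5 361.8  46. ] tri headback (array([501.1, 379.9,  45.7]), np.float64(0.6311614350349637))
[19 19 19 18 16 14 13 13 12 13 13 13 13 13 13 13 13 13 13 13 13 12 12 13
 14 15 19 20 20 21 20 20 20 20 19]
292 170 44 58
head sides z46 [542.5 348.3  46. ] [552.4 398.2  46. ]
cradle base corners z8 [378.7 365.2   8. ] [394.7 437.8   8. ] [567.5 329.6   8. ]
cheeks z50 [387.9 379.1  50. ] [395.9 418.   50. ] [408.5 375.1  50. ]
origin from butt [470.9 385.4] from back [470.3 386.1]
```

```bash
python3 -c "
from h import *
goto([470.6,385.7,90],79.4)"
```

```text
rot [-0.4  0.   0.1] shift m [0.1347, -0.0024, -0.0715] now [541.3 374.6 224.8]
```

```bash
python3 -m handwheel '-0.4 0 0 0.134 -0.0024 -0.0715 0.05;-0.4 0 0 0.134 -0.0024 -0.0715 0.05;-0.4 0 0 0.134 -0.0024 -0.0715 0.05;-0.4 0 0 0.134 -0.0024 -0.0715 0.05;-0.4 0 0 0.134 -0.0024 -0.0715 0.05;-0.4 0 0 0.134 -0.0024 -0.0715 0.05;-0.4 0 0 0.134 -0.0024 -0.0715 0.05;-0.4 0 0 0.134 -0.0024 -0.0715 0.05'
python3 -c "
from h import *
p,R,s=pose(); im,c=shot('wrist','wN'); np.savez('wN.npz',p=p,R=R)
h=cv2.cvtColor(im,cv2.COLOR_BGR2HSV)
m=blobs(im,[8,90,80],[16,255,255],300,(200,60,420,240));
for b in m[:2]:
  print(cv2.boundingRect(b),cv2.contourArea(b)); x,y,w,hh=cv2.boundingRect(b)
for r in (140,200):
  mm=np.where((h[r,250:380,0]<17)&(h[r,250:380,0]>8)&(h[r,250:380,1]>110))[0]+250; print(r,mm.min(),mm.max(),len(mm),plane(c,((mm.min()+mm.max())/2,r),57))
goto([470.6,385.7,27],79.4)"
```

```text
time_s: 32.4
ee_pos: [473.8, 388.2, 94.5]
ee_rot: [41.2, 89.6, 29.9]
force: [-0.3, 0.6, -0.5]
gripper_width: 49.9
(289, 61, 37, 180) 5658.5
140 291 320 30 [415.3 394.   57. ]
200 293 322 30 [456.1 387.   57. ]
rot [-0.6  0.3 -0.3] shift m [0.0674, -0.0032, -0.0028] now [473.6 388.1  94.5]
```

```bash
python3 -m handwheel '-0.6 0.3 -0.3 0.03 -0.0035 -0.003 0.05;-0.6 0.3 -0.3 0.06 -0.0035 -0.003 0.05;-0.6 0.3 -0.3 0.067 -0.0035 -0.003 0.05;-0.6 0.3 -0.3 0.067 -0.0035 -0.003 0.05;-0.6 0.3 -0.3 0.067 -0.0035 -0.003 0.05;-0.6 0.3 -0.3 0.067 -0.0035 -0.003 0.05'
python3 -c "
from h import *
goto([470.6,385.2,27],79.8)"
```

```text
time_s: 32.95
ee_pos: [469.5, 385.5, 27.4]
ee_rot: [-119.5, 89.9, -130.1]
force: [-0.6, -0.2, 0.6]
gripper_width: 50.2
rot [-0.4 -0.   0.1] shift m [0.0004, -0.0001, 0.0011] now [469.5 385.5  27.4]
```

```bash
python3 -m handwheel '0 0 0 0 0 0.001 0.015;0 0 0 0 0 0.001 0.015;0 0 0 0 0 0.001 0.015;0 0 0 0 0 0.001 0.015;0 0 0 0 0 0.001 0.015;0 0 0 0 0 0.001 0.015;0 0 0 0 0 0.001 0.015' 60
python3 -m handwheel '0 0 0 -0.01 0 0 0.015;0 0 0 -0.03 0 0 0.015;0 0 0 -0.06 0 0 0.015;0 0 0 -0.10 0 0 0.015;0 0 0 -0.12 0 0 0.015;0 0 0 -0.12 0 0 0.015'
python3 - <<'E'
from h import *
p,R,s=pose(); print(p,R,s['force'],s['torque'],s['gripper_width'])
# strike pose: mallet axis yaw -92.5 => jaw -2.5 ; contact at mallet x=50
m=np.radians(-92.5); d=np.array([np.cos(m),np.sin(m)]); pin=np.array([666.5,124.8])
o=pin-50*d; print("strike origin",o); goto([*o,140],-2.5)
E
```

```text
time_s: 33.53
ee_pos: [469.6, 385.7, 25.9]
ee_rot: [-147.8, 89.9, -158.3]
force: [0.6, 4.6, 1.9]
gripper_width: 21.7
time_s: 34.03
ee_pos: [471.3, 385.5, 150.4]
ee_rot: [27.7, 89.8, 17.1]
force: [1.2, 0.9, -4.6]
gripper_width: 21.8
[471.3 385.5 150.4] [[ 0.   0.2  1. ]
 [ 0.   1.  -0.2]
 [-1.   0.   0. ]] [ 1.2  0.9 -4.6] [0. 0. 0.] 21.827483675674863
strike origin [668.7 174.8]
rot [81.9  0.1 -0.2] shift m [0.0107, -0.1709, 0.2327] now [471.3 385.5 150.4]
```

```bash
python3 -m handwheel '81.9 0 0 0.01 -0.171 0.233 0.015;81.9 0 0 0.01 -0.171 0.233 0.015;81.9 0 0 0.01 -0.171 0.233 0.015;81.9 0 0 0.01 -0.171 0.233 0.015;81.9 0 0 0.01 -0.171 0.233 0.015;81.9 0 0 0.01 -0.171 0.233 0.015;81.9 0 0 0.01 -0.171 0.233 0.015;81.9 0 0 0.01 -0.171 0.233 0.015;81.9 0 0 0.01 -0.171 0.233 0.015;81.9 0 0 0.01 -0.171 0.233 0.015;81.9 0 0 0.01 -0.171 0.233 0.015;81.9 0 0 0.01 -0.171 0.233 0.015'
python3 - <<'E'
from h import *
goto([668.7,174.8,56],-2.5)
im,c=shot("top","top2");im2,c=shot("side","side2")
o=np.zeros((400,800,3),np.uint8)
o[:,:440]=cv2.resize(im[110:260,240:405],(440,400),interpolation=cv2.INTER_CUBIC)
o[:,440:]=cv2.resize(im2[140:250,290:389],(360,400),interpolation=cv2.INTER_CUBIC)
cv2.imwrite("pics/S.png",o)
E
```

```text
time_s: 35.03
ee_pos: [665.1, 172.7, 132.0]
ee_rot: [-59.8, 89.3, -152.6]
force: [-0.2, 1.1, -3.9]
gripper_width: 21.4
rot [-0.3  0.3  0.6] shift m [0.076, 0.0042, -0.0028] now [665.1 172.7 132. ]
```

View pics/S.png

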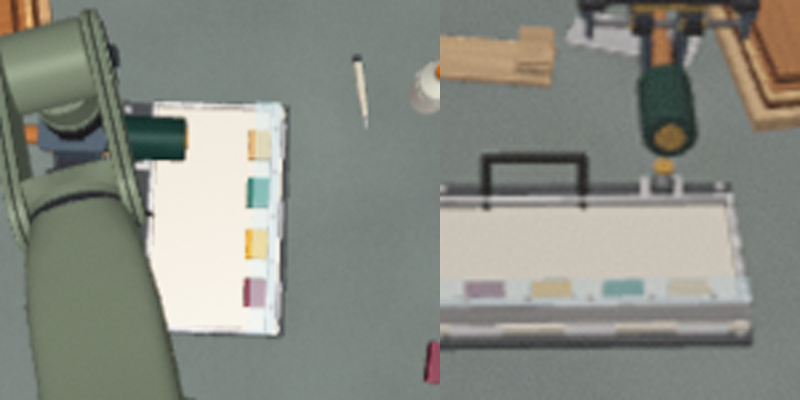

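```bash
python3 -m handwheel '0 0.3 0.6 0.03 0.003 -0.002 0.015;0 0.3 0.6 0.055 0.003 -0.002 0.015;0 0.3 0.6 0.06 0.003 -0.002 0.015;0 0.3 0.6 0.06 0.003 -0.002 0.015;0 0.3 0.6 0.06 0.003 -0.002 0.015;0 0.3 0.6 0.06 0.003 -0.002 0.015'
python3 -c "
from h import *
p,R,s=pose();print(s['force'],s['torque']);goto([668.7,174.8,55],-2.5)"
```

```text
time_s: 35.63
ee_pos: [671.0, 175.7, 76.8]
ee_rot: [104.1, 89.5, 11.6]
force: [0.9, -0.0, -3.3]
gripper_width: 21.4
[ 0.9 -0.  -3.3] [0.  0.1 0. ]
rot [ 0.1 -0.1 -0.5] shift m [0.0218, -0.0024, 0.0011] now [671.  175.7  76.8]
```

```bash
python3 -m handwheel '0 0 0 0.008 -0.002 0 0.015;0 0 0 0.012 -0.002 0 0.015;0 0 0 0.015 -0.002 0 0.015;0 0 0 0.018 -0.002 0 0.015;0 0 0 0.021 -0.002 0 0.015;0 0 0 0.021 -0.002 0 0.015'
python3 -c "
from h import *
p,R,s=pose();print(p,s['force'],s['torque'],s['gripper_width']);goto([668.7,174.8,49],-2.5)"
```

```text
time_s: 36.13
ee_pos: [668.2, 175.8, 54.5]
ee_rot: [104.6, 89.6, 12.1]
force: [-2.1, 0.9, 2.5]
gripper_width: 21.6
[668.2 175.8  54.5] [-2.1  0.9  2.5] [-0.2  0.3 -0.1] 21.570272012496517
rot [ 0.  -0.1 -0.4] shift m [0.0055, 0.0005, 0.001] now [668.2 175.8  54.5]
```

```bash
python3 -m handwheel '0 0 0 0.003 0 0 0.015;0 0 0 0.006 0 0 0.015;0 0 0 0.008 0 0 0.015;0 0 0 0.010 0 0 0.015;0 0 0 0.010 0 0 0.015'
python3 -c "
from h import *
p,R,s=pose();print(p,s['force'],s['torque'],s['gripper_width'])"
```

```text
time_s: 36.55
ee_pos: [668.6, 176.1, 46.8]
ee_rot: [105.6, 89.5, 13.1]
force: [-4.4, 1.0, 14.2]
gripper_width: 21.5
[668.6 176.1  46.8] [-4.4  1.  14.2] [-0.5  1.  -0.2] 21.54219621608847
```

```bash
python3 -m handwheel '0 0 0 0.002 0 0 0.015;0 0 0 0.004 0 0 0.015;0 0 0 0.004 0 0 0.015;0 0 0 0.004 0 0 0.015'
python3 - <<'E'
from h import *
p,R,s=pose();print(p,s['force'],s['torque'],s['gripper_width'])
im,c=shot("side","side3");
cv2.imwrite("pics/S3.png",cv2.resize(im[140:250,270:400],(780,660)[:2] if 0 else (700,590),interpolation=cv2.INTER_CUBIC))
E
```

```text
time_s: 36.88
ee_pos: [668.9, 177.6, 44.1]
ee_rot: [117.1, 89.4, 24.5]
force: [-7.1, 4.7, 19.4]
gripper_width: 21.3
[668.9 177.6  44.1] [-7.1  4.7 19.4] [-0.1  1.4 -0.3] 21.34417421153483
```

View pics/S3.png

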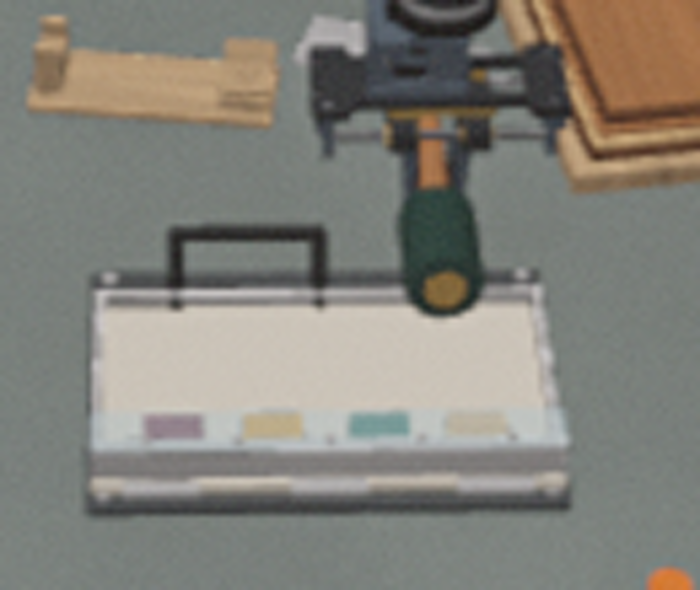

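```bash
python3 -m handwheel '0 0 0 -0.02 0 0 0.015;0 0 0 -0.05 0 0 0.015;0 0 0 -0.08 0 0 0.015;0 0 0 -0.1 0 -0.03 0.015;0 0 0 -0.1 0 -0.07 0.015;0 0 0 -0.1 0 -0.1 0.015;0 0 0 -0.1 0 -0.1 0.015;0 0 0 -0.1 0 -0.1 0.015'
python3 - <<'E'
from h import *
p,R,s=pose();print(p,s['force'],s['torque'])
s0=cv2.imread("pics/side0.png"); s3,c=shot("side","side4"); t4,ct=shot("top","top4")
for im in (s0,s3):
  for b in blobs(im,[14,90,90],[28,255,255],2,(335,170,365,205)): print(cen(b),cv2.contourArea(b),cv2.boundingRect(b))
for z in (56,48,40): print(z,proj(c,[666.5,124.8,z]))
a=cv2.resize(s0[170:205,330:370],(400,350),interpolation=cv2.INTER_CUBIC);b=cv2.resize(s3[170:205,330:370],(400,350),interpolation=cv2.INTER_CUBIC)
cv2.imwrite("pics/P.png",np.hstack([a,b]))
E
```

```text
time_s: 37.6
ee_pos: [671.3, 276.9, 138.0]
ee_rot: [95.0, 89.7, 2.7]
force: [-0.5, -0.4, -3.9]
gripper_width: 21.6
[671.3 276.9 138. ] [-0.5 -0.4 -3.9] [-0.1  0.1  0. ]
[352.1 186.4] 11.5 (350, 185, 5, 4)
[351.9 189.6] 11.5 (350, 188, 5, 4)
56 [351.3 184.4]
48 [351.1 186. ]
40 [351.  187.5]
```

View pics/P.png

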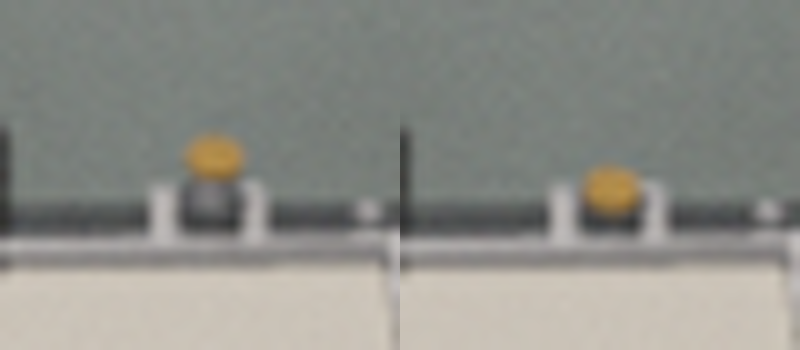

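```bash
python3 -c "
from h import *
goto([470.2,385.6,140],79.4);print(env.state()['qpos'])"
```

```text
rot [-81.9   0.2  -0.2] shift m [-0.0025, -0.2058, -0.1022] now [671.5 274.6 138.5]
[21.4 34.5 73.6 -0.1 71.6 23.9]
```

```bash
python3 -m handwheel '-81.9 0 0 -0.002 -0.206 -0.102 0.015;-81.9 0 0 -0.002 -0.206 -0.102 0.015;-81.9 0 0 -0.002 -0.206 -0.102 0.015;-81.9 0 0 -0.002 -0.206 -0.102 0.015;-81.9 0 0 -0.002 -0.206 -0.102 0.015;-81.9 0 0 -0.002 -0.206 -0.102 0.015;-81.9 0 0 -0.002 -0.206 -0.102 0.015;-81.9 0 0 -0.002 -0.206 -0.102 0.015;-81.9 0 0 -0.002 -0.206 -0.102 0.015;-81.9 0 0 -0.002 -0.206 -0.102 0.015;-81.9 0 0 -0.002 -0.206 -0.102 0.015;-81.9 0 0 -0.002 -0.206 -0.102 0.015'
python3 -m handwheel '0 0 0 0 0 0 0.015;0 0 0 0 0 0 0.015'
python3 -c "
from h import *
goto([470.2,385.6,60],79.4)
p,R,s=pose(); im,c=shot('wrist','wQ'); np.savez('wQ.npz',p=p,R=R)
h=cv2.cvtColor(im,cv2.COLOR_BGR2HSV)
for r in (80,140,200):
  mm=np.where((h[r,280:340,0]<17)&(h[r,280:340,0]>8)&(h[r,280:340,1]>110))[0]+280; print(r,mm.min(),mm.max())"
```

```text
time_s: 38.7
ee_pos: [470.8, 384.6, 140.7]
ee_rot: [13.6, 89.6, 3.2]
force: [-0.4, -0.0, -3.6]
gripper_width: 21.9
time_s: 38.87
ee_pos: [470.7, 385.0, 140.8]
ee_rot: [16.5, 89.6, 5.8]
force: [0.6, -0.4, -3.8]
gripper_width: 22.0
rot [-0.1  0.3 -0.1] shift m [0.0808, 0.0004, -0.0011] now [470.7 385.  140.8]
80 292 334
140 291 335
200 292 334
```

```bash
python3 -m handwheel '0 0 0 0.04 0.0005 -0.001 0.015;0 0 0 0.075 0.0005 -0.001 0.015;0 0 0 0.095 0.0005 -0.001 0.015;0 0 0 0.1 0.0005 -0.001 0.015;0 0 0 0.1 0.0005 -0.001 0.015'
python3 -m handwheel '0 0 0 0.003 0 0 0.015;0 0 0 0.006 0 0 0.015;0 0 0 0.009 0 0 0.015;0 0 0 0.012 0 0 0.015;0 0 0 0.012 0 0 0.015'
python3 -c "
from h import *
goto([470,385.6,27],79.4)
p,R,s=pose();print(s['force'],s['torque'])"
```

```text
time_s: 39.33
ee_pos: [469.5, 386.0, 39.6]
ee_rot: [-3.6, 89.8, -14.2]
force: [-1.0, 0.7, -3.7]
gripper_width: 21.3
time_s: 39.75
ee_pos: [471.2, 387.6, 30.4]
ee_rot: [29.9, 89.5, 19.3]
force: [1.0, -0.2, 0.2]
gripper_width: 21.6
rot [ 0.   0.5 -0.3] shift m [0.0034, -0.0022, -0.0008] now [471.2 387.6  30.4]
[ 1.  -0.2  0.2] [0.  0.3 0. ]
```

```bash
python3 -m handwheel '0 0 0 0.0015 -0.001 0 0.015;0 0 0 0.003 -0.002 0 0.015;0 0 0 0.004 -0.002 0 0.015;0 0 0 0.004 -0.002 0 0.015' 
python3 -c "
from h import *
p,R,s=pose();print(p,s['force'],s['torque'])"
python3 -m handwheel '0 0 0 0 0 0 0.019;0 0 0 0 0 0 0.05;0 0 0 0 0 0 0.05;0 0 0 0 0 0 0.05;0 0 0 0 0 0 0.05;0 0 0 0 0 0 0.05;0 0 0 -0.03 0 0 0.05;0 0 0 -0.06 0 0 0.05;0 0 0 -0.09 0 0 0.05' 10
python3 -c "
from h import *
goto([541,374.6,225],79.4)"
```

```text
time_s: 40.08
ee_pos: [471.9, 387.2, 27.5]
ee_rot: [41.5, 89.2, 30.8]
force: [1.7, 2.7, 4.8]
gripper_width: 21.6
[471.9 387.2  27.5] [1.7 2.7 4.8] [ 0.5  0.5 -0.2]
time_s: 40.83
ee_pos: [468.9, 384.5, 115.7]
ee_rot: [12.7, 89.7, 2.2]
force: [0.1, 0.4, 0.6]
gripper_width: 50.1
rot [ 0.   0.3 -0.1] shift m [-0.1089, 0.0036, 0.0733] now [468.9 384.5 115.7]
```

Move up to the earlier viewing spot (as in wM) to compare the mallet and the tray.

```bash
python3 -m handwheel '0 0 0 -0.109 0.0036 0.073 0.05;0 0 0 -0.109 0.0036 0.073 0.05;0 0 0 -0.109 0.0036 0.073 0.05;0 0 0 -0.109 0.0036 0.073 0.05;0 0 0 -0.109 0.0036 0.073 0.05;0 0 0 -0.109 0.0036 0.073 0.05;0 0 0 -0.109 0.0036 0.073 0.05'
python3 - <<'E'
from h import *
p,R,s=pose(); im,c=shot("wrist","wR"); np.savez("wR.npz",p=p,R=R); print(p)
t,ct=shot("top","top5"); sd,cs=shot("side","side5")
o=np.zeros((560,800,3),np.uint8)
o[:250,:400]=cv2.resize(im,(400,250)); o[:250,400:]=cv2.resize(t[130:255,190:390],(400,250),interpolation=cv2.INTER_CUBIC)
o[250:560,:800]=cv2.resize(sd[130:246,200:400],(800,310) if 0 else (800,310),interpolation=cv2.INTER_CUBIC)
cv2.imwrite("pics/fin.png",o)
for n in("wM","wR"):
  i,c=load(n); m=blobs(i,[80,60,10],[100,255,90],500,(260,90,370,240))[0]; x,y,w,h=cv2.boundingRect(m)
  H=cv2.cvtColor(i,cv2.COLOR_BGR2HSV); 
  def mid(r): q=np.where((H[r,280:340,0]<17)&(H[r,280:340,1]>120))[0]+280; return (np.median(q),r)
  rows=[r for r in range(5,60) if ((H[r,295:325,0]<17)&(H[r,295:325,1]>120)).sum()>8]
  print(n,"head centre z46",plane(c,(x+w/2,y+h/2),46),"handle",plane(c,mid(80),57),plane(c,mid(130),57),"butt row",rows[0],plane(c,(310,rows[0]),57))
E
```

```text
time_s: 41.42
ee_pos: [539.4, 374.4, 222.5]
ee_rot: [-7.4, 89.8, -17.9]
force: [-1.0, -0.3, 0.2]
gripper_width: 50.1
[539.4 374.4 222.5]
wM head centre z46 [558.  371.1  46. ] handle [424.8 392.1  57. ] [479. 383.  57.] butt row 24 [361.5 405.8  57. ]
wR head centre z46 [560.8 370.4  46. ] handle [424.1 393.2  57. ] [477.8 383.7  57. ] butt row 25 [361.8 403.2  57. ]
```

View pics/fin.png

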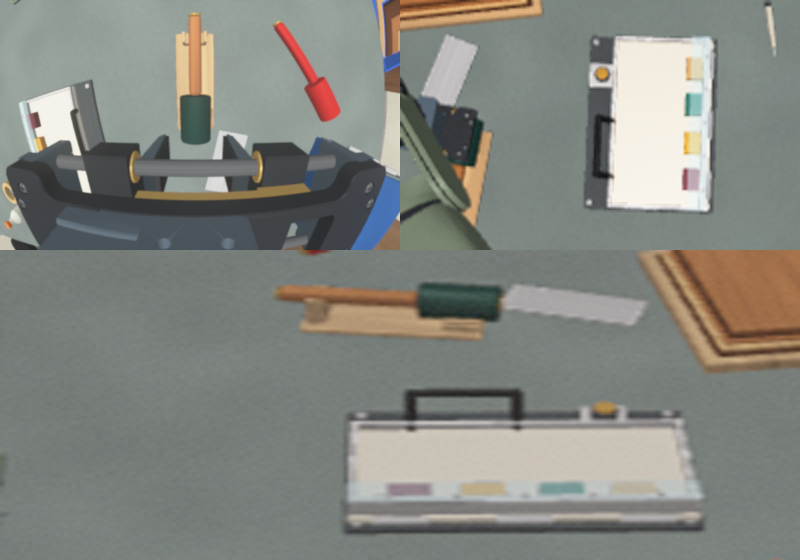

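```bash
python3 - <<'E'
from h import *
for n in("side0","side5"):
  i=cv2.imread(f"pics/{n}.png"); 
  for lo,hi in(([75,60,10],[100,255,90]),([5,100,60],[14,255,220])):
    m=blobs(i,lo,hi,20,(262,135,330,165))
    if m: 
      (v,w,a)=cv2.minAreaRect(m[0]); print(n,cen(m[0]),cv2.contourArea(m[0]),cv2.boundingRect(m[0]),cv2.fitLine(m[0],2,0,.01,.01).ravel()[:2])
goto([690,60,260],87.5)
E
```

```text
side0 [316.7 148.2] 94.5 (306, 144, 20, 10) [1.  0.1]
side0 [288.2 148. ] 147.5 (271, 145, 34, 8) [1.  0.1]
side5 [318.1 148.2] 84.5 (307, 144, 19, 11) [1.  0.3]
side5 [288.3 147.9] 147.0 (271, 145, 34, 8) [1.  0.1]
rot [-8.   0.2  0. ] shift m [-0.0364, -0.282, 0.2054] now [539.7 374.8 222.9]
```

Mallet sits as at the start to within a pixel. One last look down at the row.

```bash
python3 -m handwheel '-8 0 0 -0.036 -0.282 0.205 0.05;-8 0 0 -0.036 -0.282 0.205 0.05;-8 0 0 -0.036 -0.282 0.205 0.05;-8 0 0 -0.036 -0.282 0.205 0.05;-8 0 0 -0.036 -0.282 0.205 0.05;-8 0 0 -0.036 -0.282 0.205 0.05;-8 0 0 -0.036 -0.282 0.205 0.05;-8 0 0 -0.036 -0.282 0.205 0.05;-8 0 0 -0.036 -0.282 0.205 0.05;-8 0 0 -0.036 -0.282 0.205 0.05;-8 0 0 -0.036 -0.282 0.205 0.05;-8 0 0 -0.036 -0.282 0.205 0.05'
python3 - <<'E'
from h import *
p,R,s=pose(); im,c=shot("wrist","wT"); np.savez("wT.npz",p=p,R=R); print(p)
cv2.imwrite("pics/wTc.png",cv2.resize(im[0:230,150:480],(800,558),interpolation=cv2.INTER_CUBIC))
E
```

```text
time_s: 42.57
ee_pos: [689.7, 61.4, 260.5]
ee_rot: [27.2, 89.7, 24.7]
force: [0.1, 0.6, -0.2]
gripper_width: 50.3
[689.7  61.4 260.5]
```

View pics/wTc.png

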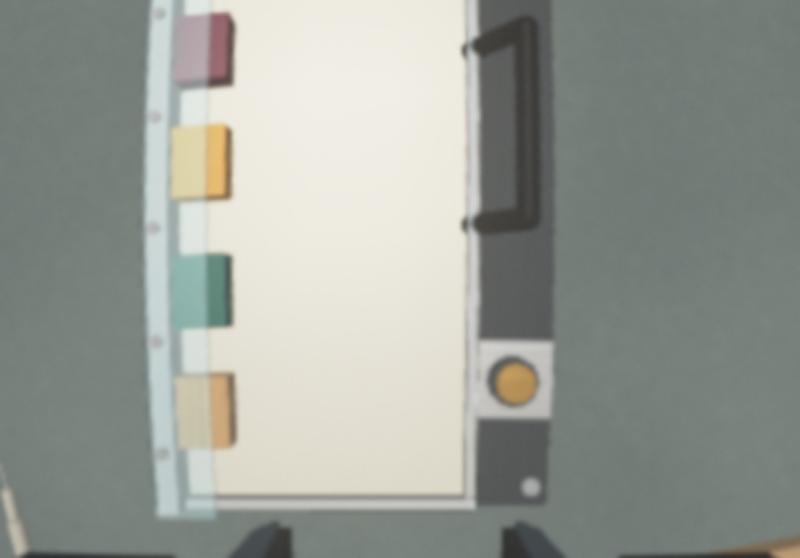

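```bash
python3 -c "
from workcell import env
print(env.job_done())"
```

```text
the job is handed in; nothing more can be done
None
```

The job is handed in at about 43 s of robot time. I can't see the verdict, but my last checks all agree with the end conditions.

**What I did**
- Four core blocks were present: maple, purple, green and yellow. I saw no walnut block, and left the larger purple look-alike alone.
- I laid the four flat in the tray, then tipped it by the handle to about 0.55 rad. They slid under the lip into one row, and I let the tray back down flat.
- I pressed the lock pin home with the side of the mallet's head and laid the mallet back in its cradle.

**Last checks**
- **Blocks:** the final close view shows all four flush against the fence and square to it. I judged this by eye, not by measured distances.
- **Tray:** it looks flat in the same view.
- **Pin:** its head dropped 3.2 pixels in the side view, about 16 mm, with an uncertainty of about 1.5 mm. Pushing force had risen to about 23 N, well above the 8 N needed.
- **Mallet:** it is back within about 3 mm of where it started. One line fit on its head came out at a different slope than at the start. I put that down to the small image of the head, since the handle matched.
- **Bystanders:** I did not measure them. The ones in the last views look unmoved, but not all were in view.

**Things that went wrong on the way**
- My first approach to the purple block ran the last joint to its limit. I backed off and took the block with a half turn of the wrist.
- The mallet seemed to turn a few degrees in the fingers as I pressed. Seating it in the cradle levelled it again.
- I viewed 16 pictures against a budget of 14.

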